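# Open the serving hatch to its mark and pass a tray through

### The job

Serve the tray with the two mugs through the counter hatch: push the sash up gently from under its lower edge to the height mark, so that the spring catches hold it there by themselves, then slide the tray straight through beneath it until it stands square against the steel upstand on the customers' side. Push softly all the way, keep both mugs standing on the tray, and leave everything else where it is.

Things in the scene. Friction and masses are not known exactly. Their poses are not given: they have to be found in the camera images.
- hatch: Aluminium hatch screen, fixed. Origin on the counter midway between the jambs, in the sash plane; x points through the hatch away from the staff side (the robot's), y left along the screen, z up. Jambs 50 mm deep, 45 mm wide, inner faces at y = +-330 mm, feet 200 mm long, 10 mm high. On the customers' side a steel upstand, 22 mm high, runs along y right across; its near face is at x = +105 mm.
- sash (a joint): How far the sash is raised, m: 0 shut, 0.115 with its bottom at the mark. Slides straight up. Springs carry most of its 0.9 kg: 2.5 to 4 N lifts it slowly, a damper adds 8 N per 0.1 m/s; let go, it sinks back at 10 to 35 mm/s unless the catches hold it. Rubber buffers meet it 2 mm above the height where it rests on the catches: 3.5 N more per further mm. More than 20 N on it is too much.
- sash_bottom (a point): Middle of the sash's underside, in the sash plane. The sash is an aluminium frame with a clear pane, 654 mm wide, 22 mm deep, 220 mm high. Its bottom is 55 mm above the counter when shut, 170 mm at the mark. A fixed pane lies above and behind it; the screen's top is 520 mm above the counter.
- lift_edge (a point): Middle of the finger lift: a ledge with a rolled edge 10 mm thick along the sash's lower edge on the staff side, 600 mm long along the hatch's y. The point is on the underside of the rolled edge, level with the sash's bottom, 37 mm in front of the sash plane; the ledge ends 42 mm in front of it. It may be pushed from below anywhere along its length. Moves with the sash.
- mark (a point): The height mark: dark line and pointer on the front of the left jamb (the right has one too), 170 mm above the counter, for the sash's bottom. In each jamb is a spring catch: a steel nib that rides on the sash's side and springs out under it once its bottom is above the nib; eased down, the sash rests on both. Catches and buffers are clamped by hand: nib tops up to 6 mm above or below the mark.
- tray: Wooden serving tray on felt glides, loose, 150 mm deep (its x) by 210 mm wide (its y), rim 33 mm high, walls 7 mm thick, 0.4 kg. Origin at the centre of its underside. It starts in front of the left or right half of the hatch, up to 0.12 rad askew to it; home against the upstand, its origin is at x = +30 mm of the hatch, 45 mm of it still on the staff side. Loaded, it slides at 2 to 5 N.
- mug_a: White mug on the tray, loose, 76 mm across, 90 mm high, 0.2 kg, with a handle. Origin at the centre of its underside.
- mug_b: The other white mug on the tray, alike.
- coin_tray: Bystander: flat grey coin tray with compartments, 120 by 200 mm, 28 mm high, in front of the other half of the hatch. Origin at the centre of its underside.
- calculator: Bystander: blue pocket calculator, 115 by 75 mm, 16 mm high, in front of the middle of the hatch. Origin at the centre of its underside.
- paper_cup: Bystander: paper cup, 80 mm across, 95 mm high. Origin at the centre of its underside.
- honey_jar: Bystander: amber jar with an orange lid, 72 mm across, 110 mm high. Origin at the centre of its underside.
- sauce_bottle: Bystander: red sauce bottle, 60 mm across, 170 mm high. Origin at the centre of its underside.

How it is judged:
By the outcome, as a careful person would: the job done as asked, in the order asked, and still so for the second after the job is handed in, with the robot touching nothing.
It also fails if it takes over 72 s, if anything falls off the work surface, if the arm or the gripper's body presses on something with over 40 N, if the wrist force passes 120 N, or if a joint passes its speed limit or range.

### The arm

A 6-joint arm with a two-finger parallel gripper is mounted at the origin on the work surface. World frame = base frame: x ahead of the robot, y to its left, z up, the work surface at z = 0. Lengths are in m, angles in rad, forces in N, time in s.
With the tool pointing down it reaches from about 0.375 to 0.975 m from the base axis. Payload 3.8 kg.
Tool frame: the origin (TCP) lies at the very end of the fingers, on their centre line; the grasp point (between the pads) lies 19 mm behind it; z points along the fingers, y is the direction in which the jaws open and shut (so a half turn about z gives the same grasp; the last joint's range is limited). The gripper opens to 85 mm and grips with 20 to 120 N. Pads are 22 mm wide; open, the fingers measure 114 mm over their backs; the gripper's body (76 mm by 85 mm) begins 54 mm behind the grasp point. The pads swing forward as they close: fully open they stand 13 mm farther back than shut.
Start: joints at [1.183, 0.264, 1.604, -0, 1.274, -0.037], TCP at [0.232, 0.634, 0.231] pointing down, gripper open.
Joint ranges: [-2.63, 2.63], [-0.94, 2.18], [0.31, 2.57], [-1.31, 4.45], [0, 2.66], [-2.55, 2.55]. Speed limits (rad/s): [2.57, 2.57, 3.14, 3.14, 3.14, 3.14].

### API

Orientations are given as a rotation vector (axis times angle).
In Python, from workcell import status, read_camera, camera_info, order gives the robot as it stands.
- The arm moves only by the tool move_arm, never from a script. Its argument "deltas" is a list of rows, each a list of 3 entries, a list of its own where there are three numbers: the turn, a rotation vector about the world's x, y, z as a fraction of full scale, then the shift along the world's x, y, z as a fraction of full scale, then the closure, from -1 (fully open) to 1 (shut), so that 0 is half open. A call has 1 to 20 rows; each row is the pose to reach, as a shift and turn from the pose commanded when the call began; what a row does not reach only later rows make up. Full scale, the value 1, is 0.1 m for a shift and pi/2 rad for a turn. A row lasts 1/8 s, in which the tool goes at most 62.5 mm and 10.7 degrees, less where a joint would pass 70% of its speed; a pose out of reach is approached as far as the arm can. A call with a number of a shift or a turn outside -1 to 1 is refused whole. A call with a gripper value outside its range is refused whole. The fingers move at their own pace and stop on an object; "grip_force" is the grip in N (left out, the last holds). Time passes only in rows, so rows that repeat a pose let the fingers close. It gives the time, the measured TCP pose, the force and the opening at its end, in the units of the state.
- status.read_state(): the state, without advancing time (a new reading comes with each control period).
- read_camera(name): name is "scene" or "top" or "wrist"; returns (picture, depth): 480x640x3 uint8, red, green, blue; 480x640 float32, m along the optical axis (not along the pixel's ray), 0 where there is no reading.
- camera_info(name): a dict with "K" (3x3 intrinsics, pixels), "D" ([k1, k2, p1, p2, k3] as OpenCV has them; the pictures are not rectified), "R" (3x3) and "t" (3): a world point X has camera coordinates R X + t. Camera axes: x right, y down, z forward; pixel columns grow to the right and rows downward; lengths in m; the calibration is good to about 2 mm. A picture is of the moment at which its call begins: read the wrist's pose just before it. camera_info takes no time and is no camera call; for the wrist camera it gives the pose at the moment of the call.
- order.finish_job(): hands the job in, once; it reports no verdict.
The state is a dict: "time": time; "q": joint angles; "joint_vel": joint speeds; "joint_torque": joint torques, N m; "tool_pos": TCP position; "tcp_rot": TCP orientation; "wrist_force": force on the tool from outside, world axes, zero at the start; "torque": the same for the moment, N m; "width": opening from 0.0 (shut) to 1.0 (fully open).
Only numpy, scipy, OpenCV 4.12 (cv2) and the standard library are available. Lean on these libraries where they do the work, as an engineer would, in place of code of your own. Each camera call takes 0.05 s, during which the arm holds its last target. There are 200 camera calls.

## Working session

There is one attempt and no reset: what is moved stays moved. The work goes in short steps, Python scripts to look and compute and a tool call to move; the robot and the scene stay as the last step left them, time stands still between calls to the robot, and variables do not carry over. Pictures are saved under pics/ and viewed, about 8 in all and at most 12, crops included, and the job is handed in when it is done.

Besides the shell and the picture viewer there is one more tool, called in YAML: its name, and indented under it one key for each argument. move_arm: Moves the arm, as the interface text tells. Its arguments: {"type":"object","properties":{"deltas":{"type":"array","items":{"type":"array"}},"grip_force":{"type":"number"}},"required":["deltas"]}

```bash
mkdir -p pics
cat > h.py <<'E'
import numpy as np, cv2
from workcell import status, read_camera, camera_info, order
def snap(n,f):
    i=camera_info(n); p,d=read_camera(n); cv2.imwrite(f'pics/{f}.png',p[:,:,::-1]); np.savez(f'pics/{f}.npz',p=p,d=d,K=i['K'],D=i['D'],R=i['R'],t=i['t']); return p,d,i
def load(f): return np.load(f'pics/{f}.npz')
def ray(i,uv):
    K,D,R,t=[np.array(i[k],float) for k in ('K','D','R','t')]
    n=cv2.undistortPoints(np.array(uv,float).reshape(-1,1,2),K,D).reshape(-1,2)
    d=np.c_[n,np.ones(len(n))]@R; return -R.T@t, d
def onz(i,uv,z):
    c,d=ray(i,uv); return c+d*((z-c[2])/d[:,2])[:,None]
def cloud(i,uv,dep):
    c,d=ray(i,uv); return c+d*np.array(dep)[:,None]
def tri(i1,u1,i2,u2):
    c1,d1=ray(i1,[u1]);c2,d2=ray(i2,[u2]);d1=d1[0];d2=d2[0]
    s=np.linalg.lstsq(np.c_[d1,-d2],c2-c1,rcond=None)[0]
    a=c1+s[0]*d1;b=c2+s[1]*d2; return (a+b)/2,np.linalg.norm(a-b)
def proj(i,X):
    r=cv2.Rodrigues(np.array(i['R'],float))[0]
    return cv2.projectPoints(np.array(X,float).reshape(-1,1,3),r,np.array(i['t'],float),np.array(i['K'],float),np.array(i['D'],float))[0].reshape(-1,2)
E
python3 - <<'E'
from h import *
np.set_printoptions(precision=4,suppress=True)
print(status.read_state())
for n in('scene','top','wrist'):
    p,d,i=snap(n,n+'0'); print(n,-i['R'].T@i['t'],i['R'][2],i['K'][0][0],(d>0).mean())
E
```

```text
{'time': 0.0, 'q': array([ 1.1831,  0.2647,  1.6054, -0.    ,  1.2737, -0.0369]), 'joint_vel': array([ 0.0006, -0.0023,  0.    ,  0.0001, -0.0001, -0.0025]), 'joint_torque': array([  0.0024, -51.5112, -36.7323,   0.0003,   0.0128,  -0.    ]), 'tool_pos': array([0.2317, 0.6332, 0.23  ]), 'tcp_rot': array([-0.5481, -3.093 ,  0.0034]), 'wrist_force': array([-0.261 ,  0.682 ,  0.4244]), 'torque': array([-0.0235,  0.0355, -0.0113]), 'width': 0.9990800232230421}
scene [0.6053 0.535  1.3285] [-0.0144 -0.4113 -0.9114] 485.7251032772487 0.9957552083333333
top [ 0.4302 -0.0172  1.6619] [ 0.0907  0.0022 -0.9959] 599.3860317398628 0.9960188802083333
wrist [0.159  0.6601 0.3731] [ 0.2841 -0.1063 -0.9529] 373.9869976124364 0.9962337239583333
```

View pics/scene0.png

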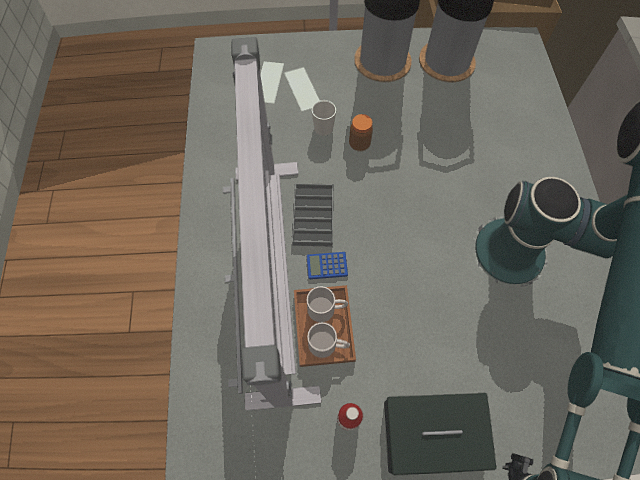

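View pics/top0.png

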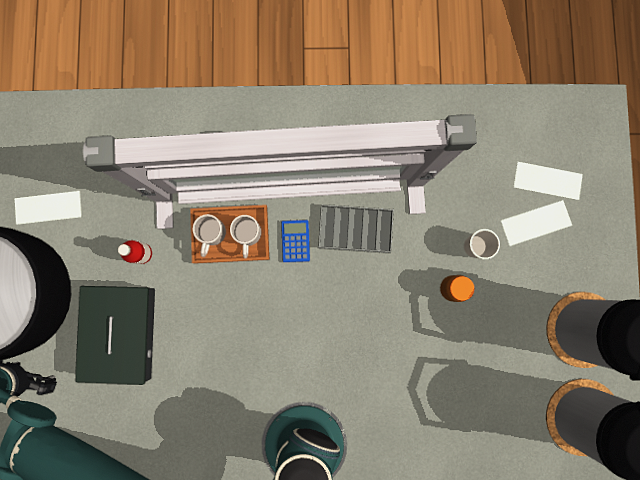

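The scene view shows the hatch screen running from (245,45) to (265,375). The tray with both mugs is at (325,325), the calculator at (327,265), the coin tray at (313,215) and the bottle at (350,415). In the top view the tray is at (230,234) in front of the left half, and the hatch feet are at (163,215) and (416,200).

Run:
```python
from h import *
np.set_printoptions(precision=4,suppress=True)
a=load('top0')['p'][105:275,75:485,::-1]; b=load('scene0')['p'][30:420,215:365,::-1]
cv2.imwrite('pics/topcrop.png',cv2.resize(a,None,fx=1.95,fy=1.95,interpolation=cv2.INTER_CUBIC))
# cloud
vv,uu=np.mgrid[0:480,0:640]; uv=np.c_[uu.ravel(),vv.ravel()]
for f in('top0','scene0'):
    i=load(f); d=i['d'].ravel(); P=cloud(i,uv,d).reshape(480,640,3)
    np.save(f'pics/{f}_P.npy',P)
    hsv=cv2.cvtColor(i['p'],cv2.COLOR_RGB2HSV)
    tbl=P[(np.abs(P[:,:,2])<.02)&(P[:,:,0]>.3)&(P[:,:,0]<.6)]; print(f,'table z',np.median(tbl[:,2]))
    # tray: wood colour in region
    m=(hsv[...,0]<18)&(hsv[...,1]>90)&(P[...,2]>-.01)&(P[...,2]<.06)&(P[...,0]>.4)&(P[...,0]<.8)&(P[...,1]>-.1)&(P[...,1]<.4)
    m=m.astype(np.uint8); n,l,s,_=cv2.connectedComponentsWithStats(m); k=1+np.argmax(s[1:,4]); m=(l==k)
    c=max(cv2.findContours(m.astype(np.uint8),0,cv2.CHAIN_APPROX_NONE)[0],key=cv2.contourArea)
    # rim pixels only by depth
    top=m&(P[...,2]>.025); Q=P[top]; print('rim z',np.median(Q[:,2]))
    r=cv2.minAreaRect(Q[:,:2].astype(np.float32)); print('rim rect depth',r)
    hull=onz(i,c.reshape(-1,2),.033); r=cv2.minAreaRect(hull[:,:2].astype(np.float32)); print('contour rect at .033',r, cv2.boxPoints(r).tolist())
    # blue calc
    m=(hsv[...,0]>100)&(hsv[...,0]<130)&(hsv[...,1]>120)&(P[...,0]>.3); r=cv2.minAreaRect(P[m][:,:2].astype(np.float32)); print('calc',r)
    # red bottle
    m=((hsv[...,0]<6)|(hsv[...,0]>174))&(hsv[...,1]>170)&(P[...,0]>.3)&(P[...,2]>.03); 
    if m.sum(): print('bottle',P[m].min(0),P[m].max(0))
    # height layers in the hatch zone
    for lo,hi in((.045,.075),(.015,.03),(.5,.54)):
        q=P[(P[...,2]>lo)&(P[...,2]<hi)&(P[...,0]>.6)&(P[...,0]<1)&(np.abs(P[...,1])<.6)]; 
        if len(q): print(lo,hi,len(q),q.min(0),q.max(0))
```

```text
top0 table z -0.00058907633857741
rim z 0.03205102333529797
rim rect depth ((0.5777552127838135, 0.19956275820732117), (0.15018358826637268, 0.2114408314228058), 2.247614622116089)
contour rect at .033 ((0.5768687725067139, 0.19838988780975342), (0.15252073109149933, 0.2125024050474167), 2.256040334701538) [[0.4964849352836609, 0.3015567362308502], [0.5048500895500183, 0.08921904116868973], [0.6572526097297668, 0.09522303938865662], [0.6488874554634094, 0.3075607419013977]]
calc ((0.45856690406799316, -0.00847923755645752), (0.3115600645542145, 1.5222620964050293), 0.03264689818024635)
bottle [ 0.4302 -0.0172  0.0759] [0.5535 0.4683 1.6619]
0.045 0.075 2880 [ 0.6008 -0.3377  0.0459] [0.7841 0.4047 0.075 ]
0.015 0.03 711 [ 0.6003 -0.3421  0.015 ] [0.8836 0.4063 0.03  ]
0.5 0.54 10928 [ 0.6648 -0.346   0.5   ] [0.7608 0.4169 0.5399]
scene0 table z -0.0006984723392438053
rim z 0.03176709081941265
rim rect depth ((0.5769447088241577, 0.19832965731620789), (0.1498776227235794, 0.2118663340806961), 2.1813066005706787)
contour rect at .033 ((0.5769727230072021, 0.2013591229915619), (0.14950253069400787, 0.2135424166917801), 2.190089464187622) [[0.4981958270072937, 0.30519571900367737], [0.5063562989234924, 0.09180928766727448], [0.6557496190071106, 0.09752252697944641], [0.6475891470909119, 0.3109089732170105]]
calc ((0.5213242769241333, -0.09530341625213623), (1.2643513679504395, 0.13791710138320923), 76.18329620361328)
bottle [0.5013 0.4218 0.1023] [0.6053 0.535  1.3285]
0.045 0.075 2469 [ 0.6009 -0.339   0.0452] [0.7514 0.4111 0.075 ]
0.015 0.03 1340 [ 0.6001 -0.3381  0.015 ] [0.84   0.4129 0.03  ]
0.5 0.54 9555 [ 0.6641 -0.3457  0.5   ] [0.759  0.4177 0.5383]
```

View pics/topcrop.png

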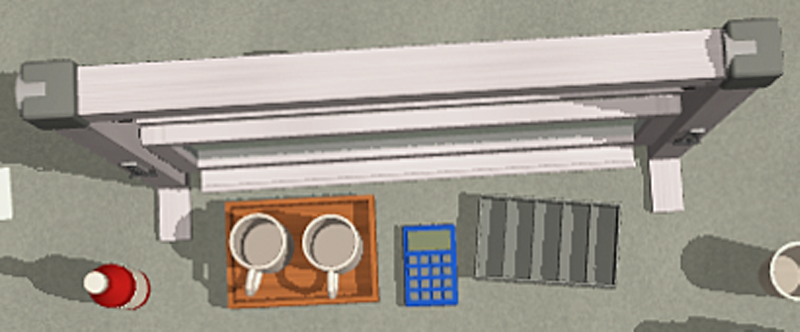

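The enlarged top view shows the ledge as a bright bar from (203,180) to (635,155). The tray lies just in front of it, yawed slightly, with both mug handles pointing at the robot. The jamb feet are at (174,215) and (667,185).

Run:
```python
from h import *
np.set_printoptions(precision=4,suppress=True)
for f in('top0','scene0'):
    P=np.load(f'pics/{f}_P.npy'); im=load(f)['p']; hsv=cv2.cvtColor(im,cv2.COLOR_RGB2HSV)
    x,y,z=P[...,0],P[...,1],P[...,2]
    q=P[(z>.510)&(z<.535)&(x>.6)&(x<.9)&(np.abs(y)<.5)]; r=cv2.minAreaRect(q[:,:2].astype(np.float32)); print(f,'cap',r)
    # ledge front edge per y bin
    E=[];B=[]
    for yy in np.arange(-.2,.3,.02):
        s=(abs(y-yy)<.01)&(z>.045)&(z<.085)&(x>.6)&(x<.8)&(hsv[...,1]<60)
        # ignore tray: x>.6
        if s.sum()>3: E.append((np.percentile(x[s],3),yy,np.median(z[s])))
        s=(abs(y-yy)<.01)&(z>.014)&(z<.03)&(x>.75)&(x<.95)
        if s.sum()>3: B.append((x[s].min(),x[s].max(),yy,np.median(z[s])))
    E=np.array(E); print('ledge fit',np.polyfit(E[:,1],E[:,0],1),np.median(E[:,2])); 
    k=np.abs(E[:,0]-np.polyval(np.polyfit(E[:,1],E[:,0],1),E[:,1]))<.006;print(np.polyfit(E[k,1],E[k,0],1),k.sum(),len(k))
    B=np.array(B); print('upstand',B[::5] if len(B) else None)
    # feet
    for s in(1,-1):
        m=(z>.005)&(z<.016)&(x>.55)&(x<.95)&(y*s>.28)&(y*s<.48)&(hsv[...,1]<40)&(hsv[...,2]>150)
        q=P[m]; 
        if len(q)>20: r=cv2.minAreaRect(q[:,:2].astype(np.float32)); print('foot',s,len(q),r,q.min(0),q.max(0))
    # ledge ends
    m=(z>.045)&(z<.075)&(x>.6)&(x<.72)&(hsv[...,1]<60); q=P[m]; print('ledge y',np.percentile(q[:,1],[0,1,99,100]))
    # objects heights over table near staff side, list components
    m=((z>.012)&(x>.35)&(x<.64)&(z<.3)&(np.abs(y)<.6)).astype(np.uint8)
    n,l,st,_=cv2.connectedComponentsWithStats(m)
    for k in range(1,n):
        if st[k,4]>60: q=P[l==k]; r=cv2.minAreaRect(q[:,:2].astype(np.float32)); print('obj',st[k,4],np.array(r[0]),np.array(r[1]),r[2],'zmax',q[:,2].max(),q.min(0)[:2],q.max(0)[:2])
    # mugs: bright low-sat with z .06-.1
    m=((z>.08)&(z<.1)&(x>.45)&(x<.68)&(y>.08)&(y<.32)).astype(np.uint8)
    n,l,st,_=cv2.connectedComponentsWithStats(m)
    for k in range(1,n):
        if st[k,4]>20: q=P[l==k]; print('mug',st[k,4],cv2.minEnclosingCircle(q[:,:2].astype(np.float32)),q[:,2].max(), q.min(0),q.max(0))
```

```text
top0 cap ((0.71268630027771, 0.036002904176712036), (0.06325140595436096, 0.7637665867805481), 2.6260011196136475)
ledge fit [-0.1719  0.6647] 0.062382008653482535
[-0.1827  0.6636] 7 25
upstand None
foot 1 567 ((0.750542402267456, 0.3808417320251465), (0.39655202627182007, 0.1998598426580429), 0.5979118347167969) [0.5518 0.28   0.005 ] [0.9498 0.4795 0.0159]
foot -1 643 ((0.7495018243789673, -0.3799006938934326), (0.19818711280822754, 0.39762043952941895), 89.67980194091797) [ 0.5502 -0.4787  0.005 ] [ 0.9483 -0.2802  0.016 ]
ledge y [-0.3377 -0.2962  0.3637  0.4047]
obj 300 [ 0.5834 -0.2066] [0.0844 0.1186] 86.41421508789062 zmax 0.03430673947548457 [ 0.5219 -0.2521] [ 0.64   -0.1614]
obj 2197 [0.5729 0.2001] [0.1408 0.2128] 2.0943069458007812 zmax 0.10699636670029977 [0.4995 0.0921] [0.64   0.3074]
obj 249 [ 0.5864 -0.104 ] [0.1134 0.1079] 85.88298797607422 zmax 0.03574614181377722 [ 0.5287 -0.1569] [ 0.6388 -0.0442]
obj 762 [0.5577 0.0185] [0.1142 0.0743] 1.7088675498962402 zmax 0.029735532320496194 [ 0.5004 -0.0195] [0.6142 0.057 ]
obj 604 [ 0.5371 -0.4814] [0.0802 0.0776] 76.44
[... 2540 characters left out ...]
8 zmax 0.10733583601964836 [0.4982 0.0905] [0.64  0.306]
obj 3005 [0.394 0.501] [0.1842 0.0886] 89.54827117919922 zmax 0.10634493234434195 [0.35   0.4092] [0.4389 0.5934]
obj 531 [0.5276 0.4495] [0.0585 0.0571] 39.204830169677734 zmax 0.17471866582034679 [0.4994 0.4191] [0.5575 0.4795]
mug 140 ((0.568846583366394, 0.15187384188175201), 0.05196095630526543) 0.09981963191970267 [0.5172 0.1127 0.0801] [0.6205 0.16   0.0998]
mug 79 ((0.5846610069274902, 0.16654634475708008), 0.03452704846858978) 0.09986188811670282 [0.5506 0.1617 0.08  ] [0.6188 0.1889 0.0999]
mug 213 ((0.5718321800231934, 0.253961980342865), 0.051650770008563995) 0.09998884484933557 [0.5231 0.2134 0.08  ] [0.6232 0.2861 0.1   ]
```

move_arm:
  deltas:
    - [[0,0,0],[0.2,-0.3,0.5],-1]
    - [[0,0,0],[0.4,-0.6,1],0]
    - [[0,0,0],[0.7,-1,1],1]
    - [[0,0,0],[0.7,-1,1],1]
  grip_force: 20

```text
time: 0.65
tool_pos: [0.3039, 0.5319, 0.3324]
tcp_rot: [0.553, 3.091, 0.002]
wrist_force: [-0.5, -0.7, -0.6]
width: 0.38
```

move_arm:
  deltas:
    - [[0,0,0],[0.25,-0.5,0],1]
    - [[0,0,0],[0.5,-1,0],1]
    - [[0,0,0],[0.5,-1,0],1]

```text
time: 1.02
tool_pos: [0.3527, 0.4317, 0.3305]
tcp_rot: [-0.554, -3.092, 0.002]
wrist_force: [0.4, 1.2, 0.2]
width: 0.002
```

move_arm:
  deltas:
    - [[0,0,0],[0.25,-0.5,0.4],1]
    - [[0,0,0],[0.5,-1,0.8],1]
    - [[0,0,0],[0.5,-1,0.8],1]

```text
time: 1.4
tool_pos: [0.4033, 0.3339, 0.4142]
tcp_rot: [0.55, 3.09, 0.006]
wrist_force: [0.3, 0.4, -0.9]
width: -0.002
```

Run:
```python
from h import *
np.set_printoptions(precision=4,suppress=True)
s=status.read_state();print(s['q'],s['tool_pos'],s['tcp_rot'],s['wrist_force'],s['width'],s['time'])
```

```text
[ 0.6438 -0.0878  1.656   0.0003  1.5686 -0.5744] [0.4033 0.3339 0.4142] [0.5504 3.0899 0.0058] [ 0.303   0.4474 -0.9405] -0.0016634430900389254 1.4
```

move_arm:
  deltas:
    - [[0,-0.1,0],[0,-0.5,0],1]
    - [[0,-0.2,0],[0,-1,0],1]
    - [[0,-0.2,0],[0,-1,0],1]
    - [[0,-0.2,0],[0,-1,0],1]

```text
time: 1.9
tool_pos: [0.4013, 0.2352, 0.4107]
tcp_rot: [0.493, 2.789, 0.08]
wrist_force: [0.6, -0.1, 1.0]
width: 0.002
```

```bash
cat > kin.py <<'E'
import numpy as np
from scipy.spatial.transform import Rotation as Ro
from scipy.optimize import least_squares
L1,L2=.503,.568
H=-.0886
def fk(q,Lt):
    w=Ro.from_euler('z',q[0])*Ro.from_euler('y',q[1]+q[2])
    R=w*Ro.from_euler('z',q[3])*Ro.from_euler('y',q[4])*Ro.from_euler('z',np.pi/2+q[5])
    p=np.array([0,0,H+Lt])+Ro.from_euler('zy',[0,0]).apply(0*np.ones(3))
    p=p+Ro.from_euler('z',q[0]).apply([L1*np.sin(q[1])+L2*np.sin(q[1]+q[2]),0,L1*np.cos(q[1])+L2*np.cos(q[1]+q[2])])+R.apply([0,0,Lt])
    return p,R
E
python3 - <<'E'
from h import *; from kin import *
np.set_printoptions(precision=4,suppress=True)
s=status.read_state();print(s['q'],s['tool_pos'],s['tcp_rot'],s['time'])
f=lambda L: fk(s['q'],L[0])[0]-s['tool_pos']
r=least_squares(f,[.2]);print(r.x,r.fun,(fk(s['q'],.2)[1].inv()*Ro.from_rotvec(s['tcp_rot'])).magnitude())
E
```

```text
[ 0.6069 -0.3813  1.9239 -0.1799  1.3419 -0.5961] [0.4013 0.2352 0.4107] [0.4926 2.7895 0.08  ] 1.9
[0.2895] [ 0.0005 -0.0176 -0.0024] 6.850752240363115e-16
```

```bash
cat > kin.py <<'E'
import numpy as np
from scipy.spatial.transform import Rotation as Ro
from scipy.optimize import least_squares
P0=np.array([.503,.568,.2,.29,.025,0.])  # L1,L2,h,Lt,d, lateral
D=[([1.1831,.2647,1.6054,0,1.2737,-.0369],[.2317,.6332,.23]),([.6438,-.0878,1.656,.0003,1.5686,-.5744],[.4033,.3339,.4142]),
([.6069,-.3813,1.9239,-.1799,1.3419,-.5961],[.4013,.2352,.4107])]
def fk(q,P):
    L1,L2,h,Lt,d,e=P
    z=Ro.from_euler('z',q[0]); a,b=q[1],q[1]+q[2]
    R=z*Ro.from_euler('y',b)*Ro.from_euler('z',q[3])*Ro.from_euler('y',q[4])*Ro.from_euler('z',np.pi/2+q[5])
    p=np.array([0,0,h])+z.apply([L1*np.sin(a)+L2*np.sin(b)+e*np.cos(b),d,L1*np.cos(a)+L2*np.cos(b)-e*np.sin(b)])+R.apply([0,0,Lt])
    return p,R
def fit(): 
    r=least_squares(lambda P: np.r_[np.concatenate([fk(np.array(q),P)[0]-p for q,p in D]),1e-3*(P-P0)],P0); return r.x,r
def ik(p,R,q0,P):
    lo=np.array([-2.63,-.94,.31,-1.31,0,-2.55])+.02; hi=np.array([2.63,2.18,2.57,4.45,2.66,2.55])-.02
    f=lambda q:(lambda a:np.r_[(a[0]-p)*5,(a[1].inv()*R).as_rotvec()])(fk(q,P))
    r=least_squares(f,np.clip(q0,lo+1e-3,hi-1e-3),bounds=(lo,hi)); return r.x,r.cost
def tool(yaw,tilt,roll=0):
    "pointing along yaw, tilt below horizontal; camera (tool x) up at roll 0"
    return Ro.from_euler('z',yaw)*Ro.from_euler('y',np.pi/2+tilt)*Ro.from_euler('z',np.pi+roll)
E
python3 - <<'E'
from kin import *
np.set_printoptions(precision=3,suppress=True)
P,r=fit();print(P,np.abs(r.fun).max())
for nm,p,t in [('lift',[.69,.036,.03],30),('lift',[.69,.036,.03],40),('lift20',[.69,.036,.03],20),('lifttop',[.69,.036,.15],30),('lifttop',[.69,.036,.15],40),('push0',[.49,.2,.02],30),('push0',[.49,.2,.02],45),('push0',[.49,.2,.02],55),('push1',[.66,.2,.02],30),('push1',[.66,.2,.02],45),('hi',[.55,.036,.3],30),('hi',[.5,.1,.35],45)]:
    best=min((ik(np.array(p),tool(.047,np.radians(t)),np.array([0.1,.3,2.2,a,.8,c]),P) for a,c in((np.pi,-1.5),(0,1.5),(1.5,0))),key=lambda x:x[1])
    print(nm,t,best[0],round(best[1],6))
E
```

```text
[0.512 0.566 0.252 0.348 0.025 0.001] 6.211897900892938e-05
lift 30 [-0.008  0.362  2.401  3.065  0.669 -1.538] 0.0
lift 40 [-0.003  0.279  2.337  3.029  0.348 -1.497] 0.0
lift20 20 [-0.012  0.495  2.43   3.076  1.005 -1.556] 0.0
lifttop 30 [-0.008  0.061  2.394  3.008  0.363 -1.473] 0.0
lifttop 40 [-0.003  0.026  2.302  2.56   0.07  -1.022] 0.0
push0 30 [ 0.778  0.296  2.55   4.184  0.847 -1.938] 0.010154
push0 45 [ 0.584  0.073  2.55   4.311  0.412 -2.301] 0.00034
push0 55 [ 0.483  0.036  2.532  4.43   0.233 -2.504] 0.003167
push1 30 [ 0.416  0.404  2.369  3.64   0.711 -1.771] 0.0
push1 45 [ 0.372  0.293  2.274  4.045  0.292 -2.219] 0.0
hi 30 [-0.012 -0.573  2.518  0.329  0.159  1.216] 0.0
hi 45 [ 0.242 -0.609  2.312 -0.221  0.675  1.883] 0.0
```

```bash
cat > path.py <<'E'
from kin import *
np.set_printoptions(precision=3,suppress=True)
P,_=fit()
def rows(qs,n,q0=None):
    "qs: joint waypoints; prints rows as deltas relative to start pose of each chunk"
    p0,R0=fk(np.array(qs[0]),P); out=[]
    for k,q in enumerate(qs[1:]):
        p,R=fk(np.array(q),P); t=(R*R0.inv()).as_rotvec()/(np.pi/2); s=(p-p0)/.1
        out.append([np.round(t,3).tolist(),np.round(s,3).tolist(),1])
    return out
E
python3 - <<'E'
from path import *; from h import status
q0=status.read_state()['q']
for p in ([.56,.036,.2],[.6,.036,.15]):
    qB,c=ik(np.array(p),tool(.047,np.radians(30)),np.array([0,.3,2.3,np.pi,.7,-1.5]),P); print(qB,c)
qB,c=ik(np.array([.56,.036,.2]),tool(.047,np.radians(30)),np.array([0,.3,2.3,np.pi,.7,-1.5]),P)
for f in np.linspace(0,1,13):
    q=q0+(qB-q0)*f; q[4]+=.5*np.sin(np.pi*f); p,R=fk(q,P); print(round(f,2),p,R.apply([0,0,1]),R.apply([1,0,0]))
E
```

```text
[-0.002 -0.354  2.55   2.22   0.048 -0.678] 0.003717822385158387
[-0.007 -0.125  2.55   2.991  0.309 -1.456] 0.0004636330641746274
0.0 [0.401 0.235 0.411] [ 0.308  0.002 -0.951] [-0.894  0.343 -0.289]
0.08 [0.356 0.259 0.369] [ 0.143  0.112 -0.983] [-0.909  0.407 -0.085]
0.17 [0.316 0.288 0.344] [-0.003  0.243 -0.97 ] [-0.884  0.453  0.116]
0.25 [0.287 0.323 0.333] [-0.108  0.392 -0.913] [-0.824  0.478  0.303]
0.33 [0.276 0.359 0.335] [-0.156  0.549 -0.821] [-0.74   0.485  0.465]
0.42 [0.286 0.392 0.346] [-0.135  0.698 -0.703] [-0.639  0.481  0.6  ]
0.5 [0.32  0.414 0.362] [-0.037  0.819 -0.573] [-0.525  0.472  0.708]
0.58 [0.376 0.418 0.377] [ 0.131  0.884 -0.449] [-0.396  0.461  0.794]
0.67 [0.447 0.394 0.383] [ 0.349  0.869 -0.351] [-0.244  0.446  0.861]
0.75 [0.519 0.336 0.371] [ 0.578  0.757 -0.304] [-0.063  0.413  0.909]
0.83 [0.574 0.248 0.338] [ 0.766  0.554 -0.324] [0.146 0.342 0.928]
0.92 [0.595 0.142 0.28 ] [ 0.86   0.295 -0.416] [0.364 0.215 0.906]
1.0 [0.568 0.037 0.204] [ 0.827  0.036 -0.561] [0.561 0.026 0.828]
```

Run:
```python
from path import *
for yaw in (20,35,50,65):
  for p in ([.62,.02,.2],[.64,.02,.026],[.69,.036,.028],[.69,.036,.15]):
    b=min((ik(np.array(p),tool(np.radians(yaw),np.radians(28)),np.array([-.3,.2,2.2,a,.8,c]),P) for a,c in((np.pi,-1.5),(2,-.7),(1.5,0))),key=lambda x:x[1]); print(yaw,p,b[0],round(b[1],6))
```

```text
20 [0.62, 0.02, 0.2] [-0.323 -0.123  2.467  1.831  0.606 -0.671] 0.0
20 [0.64, 0.02, 0.026] [-0.306  0.374  2.453  2.34   0.846 -1.317] 0.0
20 [0.69, 0.036, 0.028] [-0.231  0.413  2.363  2.394  0.792 -1.292] 0.0
20 [0.69, 0.036, 0.15] [-0.231  0.116  2.362  2.115  0.601 -0.931] 0.0
35 [0.62, 0.02, 0.2] [-0.462 -0.002  2.356  1.525  0.889 -0.64 ] 0.0
35 [0.64, 0.02, 0.026] [-0.441  0.43   2.339  1.87   0.932 -1.166] 0.0
35 [0.69, 0.036, 0.028] [-0.363  0.467  2.255  1.915  0.888 -1.122] 0.0
35 [0.69, 0.036, 0.15] [-0.363  0.203  2.255  1.691  0.827 -0.781] 0.0
50 [0.62, 0.02, 0.2] [-0.523  0.135  2.208  1.313  1.118 -0.668] 0.0
50 [0.64, 0.02, 0.026] [-0.503  0.504  2.189  1.514  1.05  -1.058] 0.0
50 [0.69, 0.036, 0.028] [-0.431  0.541  2.107  1.551  1.019 -1.004] 0.0
50 [0.69, 0.036, 0.15] [-0.431  0.313  2.106  1.413  1.04  -0.738] 0.0
65 [0.62, 0.02, 0.2] [-0.529  0.268  2.041  1.141  1.313 -0.705] 0.0
65 [0.64, 0.02, 0.026] [-0.512  0.589  2.019  1.246  1.191 -0.993] 0.0
65 [0.69, 0.036, 0.028] [-0.449  0.629  1.934  1.278  1.174 -0.935] 0.0
65 [0.69, 0.036, 0.15] [-0.449  0.429  1.933  1.206  1.238 -0.733] 0.0
```

Run:
```python
from path import *; from h import status
q0=status.read_state()['q']
R=tool(np.radians(30),np.radians(28))
qB,c=ik(np.array([.62,.015,.2]),R,np.array([-.4,0,2.35,1.6,.8,-.65]),P); print(qB,c)
n=14; pp=[fk(q0+(qB-q0)*f,P) for f in np.linspace(0,1,n+1)]
for a,b in ((0,5),(5,10),(10,14)):
    for k in range(a+1,b+1):
        p,Rk=pp[k];p0,R0=pp[a]; print(k,p,'row',[((Rk*R0.inv()).as_rotvec()/(np.pi/2)).round(3).tolist(),((p-p0)/.1).round(2).tolist()],'step deg',np.degrees((Rk*pp[k-1][1].inv()).magnitude()).round(1))
```

```text
[-0.438 -0.042  2.394  1.602  0.81  -0.638] 2.8182221636995692e-21
1 [0.4   0.244 0.376] row [[0.061, 0.054, -0.043], [-0.01, 0.09, -0.35]] step deg 8.3
2 [0.401 0.253 0.346] row [[0.126, 0.103, -0.093], [-0.0, 0.18, -0.65]] step deg 8.6
3 [0.406 0.261 0.322] row [[0.195, 0.147, -0.15], [0.04, 0.26, -0.89]] step deg 9.0
4 [0.414 0.268 0.302] row [[0.268, 0.184, -0.214], [0.13, 0.32, -1.08]] step deg 9.3
5 [0.427 0.271 0.287] row [[0.343, 0.214, -0.284], [0.26, 0.36, -1.24]] step deg 9.6
6 [0.444 0.271 0.275] row [[0.07, 0.029, -0.08], [0.17, -0.0, -0.12]] step deg 9.9
7 [0.466 0.265 0.266] row [[0.138, 0.054, -0.168], [0.39, -0.06, -0.21]] step deg 10.2
8 [0.491 0.252 0.259] row [[0.206, 0.074, -0.261], [0.64, -0.19, -0.28]] step deg 10.5
9 [0.518 0.232 0.252] row [[0.272, 0.09, -0.359], [0.91, -0.39, -0.35]] step deg 10.8
10 [0.546 0.204 0.246] row [[0.337, 0.102, -0.463], [1.19, -0.67, -0.41]] step deg 11.0
11 [0.572 0.168 0.238] row [[0.059, 0.016, -0.109], [0.26, -0.36, -0.08]] step deg 11.3
12 [0.594 0.123 0.228] row [[0.115, 0.03, -0.223], [0.48, -0.81, -0.18]] step deg 11.5
13 [0.611 0.072 0.215] row [[0.169, 0.044, -0.339], [0.65, -1.32, -0.3]] step deg 11.7
14 [0.62  0.015 0.2  ] row [[0.221, 0.058, -0.459], [0.74, -1.89, -0.46]] step deg 11.8
```

move_arm:
  deltas:
    - [[0.061,0.054,-0.043],[-0.01,0.09,-0.35],1]
    - [[0.126,0.103,-0.093],[0,0.18,-0.65],1]
    - [[0.195,0.147,-0.15],[0.04,0.26,-0.89],1]
    - [[0.195,0.147,-0.15],[0.04,0.26,-0.89],1]

```text
time: 2.4
tool_pos: [0.4065, 0.2596, 0.319]
tcp_rot: [0.963, 2.933, 0.418]
wrist_force: [-0.5, -0.1, 0.3]
width: -0.004
```

```bash
cat > plan.py <<'E'
import sys; from path import *; from h import status
def plan(target,R,seed,n,cuts):
    s=status.read_state(); q0=s['q']; print('q',q0,'fk err',fk(q0,P)[0]-s['tool_pos'])
    qB,c=ik(np.array(target),R,np.array(seed),P); print('qB',qB,c)
    pp=[fk(q0+(qB-q0)*f,P) for f in np.linspace(0,1,n+1)]; a=0
    for b in cuts:
        for k in range(a+1,b+1):
            p,Rk=pp[k];p0,R0=pp[a]; print(k,p,[((Rk*R0.inv()).as_rotvec()/(np.pi/2)).round(3).tolist(),((p-p0)/.1).round(2).tolist()],np.degrees((Rk*pp[k-1][1].inv()).magnitude()).round(1))
        a=b
E
python3 - <<'E'
from plan import *
plan([.62,.015,.2],tool(np.radians(30),np.radians(28)),[-.4,0,2.35,1.6,.8,-.65],13,(5,9,11,13))
E
```

```text
q [ 0.381 -0.302  2.024  0.2    1.23  -0.604] fk err [ 0. -0. -0.]
qB [-0.438 -0.042  2.394  1.602  0.81  -0.638] 2.8182221636995692e-21
1 [0.413 0.265 0.302] [[0.059, 0.033, -0.056], [0.07, 0.06, -0.17]] 7.9
2 [0.423 0.269 0.289] [[0.118, 0.061, -0.116], [0.16, 0.1, -0.3]] 8.1
3 [0.436 0.27  0.278] [[0.178, 0.086, -0.182], [0.3, 0.11, -0.41]] 8.3
4 [0.452 0.268 0.27 ] [[0.239, 0.107, -0.252], [0.46, 0.09, -0.49]] 8.5
5 [0.472 0.262 0.263] [[0.299, 0.124, -0.326], [0.65, 0.02, -0.56]] 8.7
6 [0.493 0.25  0.257] [[0.056, 0.017, -0.08], [0.21, -0.11, -0.06]] 8.9
7 [0.516 0.234 0.252] [[0.11, 0.032, -0.164], [0.44, -0.28, -0.11]] 9.1
8 [0.539 0.211 0.246] [[0.163, 0.046, -0.252], [0.68, -0.51, -0.17]] 9.3
9 [0.562 0.182 0.24 ] [[0.214, 0.057, -0.343], [0.9, -0.79, -0.23]] 9.5
10 [0.582 0.148 0.233] [[0.048, 0.013, -0.094], [0.21, -0.34, -0.07]] 9.6
11 [0.6   0.108 0.224] [[0.095, 0.025, -0.192], [0.38, -0.74, -0.16]] 9.8
12 [0.613 0.064 0.213] [[0.045, 0.013, -0.099], [0.13, -0.45, -0.11]] 9.9
13 [0.62  0.015 0.2  ] [[0.089, 0.025, -0.201], [0.2, -0.93, -0.24]] 10.0
```

move_arm:
  deltas:
    - [[0.059,0.033,-0.056],[0.07,0.06,-0.17],1]
    - [[0.118,0.061,-0.116],[0.16,0.1,-0.3],1]
    - [[0.178,0.086,-0.182],[0.3,0.11,-0.41],1]
    - [[0.239,0.107,-0.252],[0.46,0.09,-0.49],1]
    - [[0.299,0.124,-0.326],[0.65,0.02,-0.56],1]

```text
time: 3.02
tool_pos: [0.4725, 0.263, 0.2677]
tcp_rot: [-1.587, -2.272, -0.915]
wrist_force: [-0.1, 0.5, -0.9]
width: 0.0
```

move_arm:
  deltas:
    - [[0.056,0.017,-0.08],[0.21,-0.11,-0.06],1]
    - [[0.11,0.032,-0.164],[0.44,-0.28,-0.11],1]
    - [[0.163,0.046,-0.252],[0.68,-0.51,-0.17],1]
    - [[0.214,0.057,-0.343],[0.9,-0.79,-0.23],1]

```text
time: 3.52
tool_pos: [0.5631, 0.1832, 0.2447]
tcp_rot: [-2.052, -1.539, -1.236]
wrist_force: [-0.3, 0.1, -0.5]
width: 0.001
```

move_arm:
  deltas:
    - [[0.048,0.013,-0.094],[0.21,-0.34,-0.07],1]
    - [[0.095,0.025,-0.192],[0.38,-0.74,-0.16],1]

```text
time: 3.78
tool_pos: [0.6013, 0.1088, 0.2288]
tcp_rot: [-2.25, -1.111, -1.358]
wrist_force: [0.2, 0.6, -0.4]
width: -0.002
```

move_arm:
  deltas:
    - [[0.045,0.013,-0.099],[0.13,-0.45,-0.11],1]
    - [[0.089,0.025,-0.201],[0.2,-0.93,-0.24],1]
    - [[0.089,0.025,-0.201],[0.2,-0.93,-0.24],1]

```text
time: 4.15
tool_pos: [0.6197, 0.0155, 0.2027]
tcp_rot: [-2.409, -0.645, -1.443]
wrist_force: [-0.4, 0.1, 0.3]
width: 0.001
```

Run:
```python
from plan import *; from h import *
s=status.read_state();print(s['q'],s['tool_pos'],s['wrist_force'],s['torque'])
R=Ro.from_rotvec(s['tcp_rot']); d=R.apply([0,0,1]);print(d,np.degrees(np.arctan2(d[1],d[0])),np.degrees(np.arcsin(-d[2])),R.apply([1,0,0]))
snap('wrist','w1'); snap('scene','s1')
```

```text
[-0.433 -0.053  2.395  1.597  0.799 -0.627] [0.62  0.016 0.203] [-0.389  0.116  0.255] [-0.191  0.352  0.052]
[ 0.766  0.436 -0.473] 29.627283202209217 28.234509667271347 [0.408 0.239 0.881]
```

View pics/w1.png

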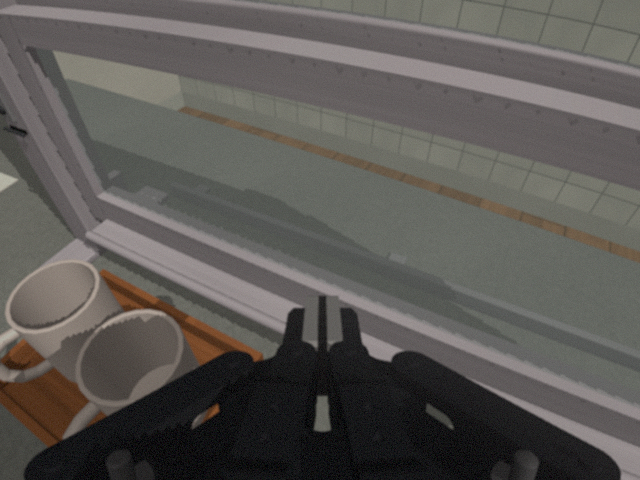

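The wrist view shows the shut fingers at (322,320), ahead of the sash's bottom rail and ledge (a bright bar from (90,230) to (630,470)). Both mugs stand at lower left and the mark is on the left jamb at (15,130).

Run:
```python
from h import *
np.set_printoptions(precision=4,suppress=True)
vv,uu=np.mgrid[0:480,0:640]; uv=np.c_[uu.ravel(),vv.ravel()]
i=load('w1'); P=cloud(i,uv,i['d'].ravel()); P=P[i['d'].ravel()>.05]
o=np.array([.7127,.036]); 
for yaw in(.042,.047,.052):
    R=np.array([[np.cos(yaw),np.sin(yaw)],[-np.sin(yaw),np.cos(yaw)]]); Q=np.c_[(P[:,:2]-o)@R.T,P[:,2]]
    m=(Q[:,2]>.052)&(Q[:,2]<.072)&(Q[:,0]>-.06)&(Q[:,0]<-.015)&(np.abs(Q[:,1])<.3)
    q=Q[m]; e=[]
    for y in np.arange(-.1,.26,.03):
        k=q[abs(q[:,1]-y)<.015]
        if len(k)>8: e.append((y,np.percentile(k[:,0],3),np.percentile(k[:,2],95),len(k)))
    e=np.array(e); print(yaw,'front edge slope',np.polyfit(e[:,0],e[:,1],1), 'top z',np.median(e[:,2]));
print(e)
# pixel column profile across ledge around u=200
for u in (180,240):
    for v in range(225,320,8):
        c=cloud(i,[[u,v]],[i['d'][v,u]])[0]; c2=(c[:2]-o)@R.T; print(u,v,c2,c[2].round(4))
# sash raise line scene: upstand line fit
Pt=np.load('pics/scene0_P.npy').reshape(-1,3)
```

```text
0.042 front edge slope [-0.0662 -0.0319] top z 0.0656545501786918
0.047 front edge slope [-0.0613 -0.0319] top z 0.06567646296373505
0.052 front edge slope [-0.0558 -0.032 ] top z 0.06569456216108774
[[ -0.04    -0.0272   0.0634 303.    ]
 [ -0.01    -0.0243   0.0637 105.    ]
 [  0.05    -0.0416   0.0659 494.    ]
 [  0.08    -0.0414   0.0658 882.    ]
 [  0.11    -0.0414   0.0658 809.    ]
 [  0.14    -0.0412   0.0657 728.    ]
 [  0.17    -0.0411   0.0656 671.    ]
 [  0.2     -0.0409   0.0657 587.    ]
 [  0.23    -0.0407   0.0658 531.    ]]
180 225 [-0.0028  0.1822] 0.0958
180 233 [-0.011   0.1749] 0.0955
180 241 [-0.0106  0.18  ] 0.082
180 249 [-0.0106  0.1847] 0.0684
180 257 [-0.0156  0.1823] 0.0625
180 265 [-0.0233  0.1758] 0.0617
180 273 [-0.0323  0.167 ] 0.064
180 281 [-0.0398  0.1604] 0.0638
180 289 [-0.0176  0.2025] 0.0
180 297 [-0.0271  0.1934] 0.002
180 305 [-0.0344  0.1878] -0.0004
180 313 [-0.055   0.1582] 0.0319
240 225 [-0.002   0.1065] 0.1272
240 233 [-0.0022  0.1081] 0.1174
240 241 [-0.0019  0.1103] 0.1065
240 249 [-0.0019  0.1124] 0.0953
240 257 [-0.0092  0.1073] 0.0944
240 265 [-0.0106  0.1082] 0.0845
240 273 [-0.0101  0.1109] 0.0713
240 281 [-0.0124  0.111 ] 0.0619
240 289 [-0.0206  0.1051] 0.0626
240 297 [-0.0276  0.1003] 0.0618
240 305 [-0.0367  0.0932] 0.0655
240 313 [-0.0416  0.0906] 0.0612
```

move_arm:
  deltas:
    - [[0,0,0],[0.05,0,-0.35],1]
    - [[0,0,0],[0.1,0,-0.7],1]
    - [[0,0,0],[0.15,0,-1],1]

```text
time: 4.62
tool_pos: [0.6356, 0.0174, 0.1039]
tcp_rot: [-2.405, -0.651, -1.447]
wrist_force: [-0.3, -0.3, 0.1]
width: 0.002
```

move_arm:
  deltas:
    - [[0,0,0],[0,0,-0.3],1]
    - [[0,0,0],[0,0,-0.55],1]
    - [[0,0,0],[0,0,-0.7],1]
    - [[0,0,0],[0,0,-0.72],1]
    - [[0,0,0],[0,0,-0.72],1]

```text
time: 5.25
tool_pos: [0.6351, 0.0166, 0.0323]
tcp_rot: [-2.406, -0.647, -1.447]
wrist_force: [-0.3, 0.6, -0.3]
width: 0.003
```

move_arm:
  deltas:
    - [[0,0,0],[0.1,0.05,-0.03],1]
    - [[0,0,0],[0.25,0.1,-0.04],1]
    - [[0,0,0],[0.4,0.15,-0.04],1]
    - [[0,0,0],[0.5,0.19,-0.04],1]
    - [[0,0,0],[0.55,0.2,-0.04],1]
    - [[0,0,0],[0.55,0.2,-0.04],1]

```text
time: 6.0
tool_pos: [0.6887, 0.0363, 0.0268]
tcp_rot: [-2.408, -0.644, -1.444]
wrist_force: [-0.4, -0.5, 0.2]
width: -0.001
```

move_arm:
  deltas:
    - [[0,0,0],[0,0,0.02],1]
    - [[0,0,0],[0,0,0.04],1]
    - [[0,0,0],[0,0,0.05],1]
    - [[0,0,0],[0,0,0.06],1]
    - [[0,0,0],[0,0,0.06],1]

```text
time: 6.62
tool_pos: [0.6886, 0.0357, 0.0328]
tcp_rot: [-2.41, -0.643, -1.444]
wrist_force: [-0.8, 0.1, -3.4]
width: 0.001
```

move_arm:
  deltas:
    - [[0,0,0],[0,0,0.02],1]
    - [[0,0,0],[0,0,0.05],1]
    - [[0,0,0],[0,0,0.09],1]
    - [[0,0,0],[0,0,0.13],1]
    - [[0,0,0],[0,0,0.17],1]
    - [[0,0,0],[0,0,0.21],1]
    - [[0,0,0],[0,0,0.25],1]
    - [[0,0,0],[0,0,0.29],1]

```text
time: 7.62
tool_pos: [0.6885, 0.0359, 0.0622]
tcp_rot: [-2.409, -0.643, -1.444]
wrist_force: [-4.4, -1.9, -7.4]
width: -0.002
```

move_arm:
  deltas:
    - [[0,0,0],[0,0,0.04],1]
    - [[0,0,0],[0,0,0.08],1]
    - [[0,0,0],[0,0,0.12],1]
    - [[0,0,0],[0,0,0.16],1]
    - [[0,0,0],[0,0,0.2],1]
    - [[0,0,0],[0,0,0.24],1]
    - [[0,0,0],[0,0,0.28],1]
    - [[0,0,0],[0,0,0.32],1]
    - [[0,0,0],[0,0,0.36],1]
    - [[0,0,0],[0,0,0.4],1]
    - [[0,0,0],[0,0,0.44],1]
    - [[0,0,0],[0,0,0.48],1]
    - [[0,0,0],[0,0,0.52],1]
    - [[0,0,0],[0,0,0.56],1]
    - [[0,0,0],[0,0,0.6],1]

```text
time: 9.5
tool_pos: [0.6885, 0.036, 0.1222]
tcp_rot: [-2.409, -0.644, -1.444]
wrist_force: [-5.0, -2.8, -7.4]
width: 0.001
```

Run:
```python
from h import *
s=status.read_state();print(s['q'],s['tool_pos'],s['wrist_force'],s['time'])
```

```text
[-0.32386757  0.2231707   2.30775229  1.88138292  0.76108878 -0.9082657 ] [0.68850088 0.03600475 0.12219697] [-5.01691318 -2.81156282 -7.36531073] 9.5
```

move_arm:
  deltas:
    - [[0,0,0],[0,0,0.03],1]
    - [[0,0,0],[0,0,0.06],1]
    - [[0,0,0],[0,0,0.09],1]
    - [[0,0,0],[0,0,0.12],1]
    - [[0,0,0],[0,0,0.14],1]
    - [[0,0,0],[0,0,0.16],1]

```text
time: 10.25
tool_pos: [0.6886, 0.036, 0.1385]
tcp_rot: [-2.408, -0.644, -1.445]
wrist_force: [-5.4, -3.9, -5.7]
width: -0.002
```

move_arm:
  deltas:
    - [[0,0,0],[0,0,0.015],1]
    - [[0,0,0],[0,0,0.03],1]

```text
time: 10.5
tool_pos: [0.6886, 0.0361, 0.1416]
tcp_rot: [-2.408, -0.644, -1.445]
wrist_force: [-5.2, -3.3, -4.7]
width: -0.002
```

move_arm:
  deltas:
    - [[0,0,0],[0,0,0.015],1]
    - [[0,0,0],[0,0,0.03],1]

```text
time: 10.75
tool_pos: [0.6886, 0.036, 0.1446]
tcp_rot: [-2.408, -0.644, -1.445]
wrist_force: [-5.3, -3.5, -6.6]
width: -0.002
```

move_arm:
  deltas:
    - [[0,0,0],[0,0,0.01],1]
    - [[0,0,0],[0,0,0.02],1]

```text
time: 11.0
tool_pos: [0.6887, 0.0361, 0.1467]
tcp_rot: [-2.408, -0.644, -1.445]
wrist_force: [-6.0, -2.8, -4.9]
width: 0.001
```

move_arm:
  deltas:
    - [[0,0,0],[0,0,0.01],1]
    - [[0,0,0],[0,0,0.015],1]

```text
time: 11.25
tool_pos: [0.6887, 0.0361, 0.1483]
tcp_rot: [-2.407, -0.644, -1.445]
wrist_force: [-5.1, -2.9, -5.1]
width: 0.003
```

move_arm:
  deltas:
    - [[0,0,0],[0,0,0.01],1]
    - [[0,0,0],[0,0,0.015],1]

```text
time: 11.5
tool_pos: [0.6887, 0.0361, 0.15]
tcp_rot: [-2.407, -0.644, -1.446]
wrist_force: [-6.1, -4.5, -3.5]
width: -0.0
```

move_arm:
  deltas:
    - [[0,0,0],[0,0,0.008],1]
    - [[0,0,0],[0,0,0.015],1]

```text
time: 11.75
tool_pos: [0.6886, 0.0361, 0.1513]
tcp_rot: [-2.407, -0.644, -1.445]
wrist_force: [-6.0, -2.8, -5.4]
width: 0.002
```

move_arm:
  deltas:
    - [[0,0,0],[0,0,0.005],1]
    - [[0,0,0],[0,0,0.01],1]

```text
time: 12.0
tool_pos: [0.6885, 0.036, 0.1518]
tcp_rot: [-2.408, -0.644, -1.445]
wrist_force: [-4.5, -2.9, -5.7]
width: -0.003
```

move_arm:
  deltas:
    - [[0,0,0],[0,0,0.005],1]
    - [[0,0,0],[0,0,0.01],1]

```text
time: 12.25
tool_pos: [0.6885, 0.036, 0.1524]
tcp_rot: [-2.409, -0.644, -1.444]
wrist_force: [-3.2, -2.8, -8.9]
width: 0.0
```

```bash
cat > sash.py <<'E'
from h import *
def sash(f):
    i=load(f); vv,uu=np.mgrid[0:480,0:640]; m=i['d'].ravel()>.05; uv=np.c_[uu.ravel(),vv.ravel()][m]
    P=cloud(i,uv,i['d'].ravel()[m]); y=.047; R=np.array([[np.cos(y),np.sin(y)],[-np.sin(y),np.cos(y)]])
    Q=np.c_[(P[:,:2]-[.7127,.036])@R.T,P[:,2]]
    q=Q[(abs(Q[:,0]+.037)<.0035)&(abs(Q[:,1])<.29)&(Q[:,2]>.04)&(Q[:,2]<.24)]
    for a,b in((-.28,-.1),(-.1,.0),(.05,.1),(.1,.19),(.19,.28)):
        k=q[(q[:,1]>a)&(q[:,1]<b)]; 
        if len(k)>5: print(f,(a,b),len(k),'roll top z: med %.4f p90 %.4f'%(np.median(k[:,2]),np.percentile(k[:,2],90)))
E
python3 - <<'E'
from sash import *
sash('w1'); sash('scene0'); sash('top0')
s=status.read_state();print(s['tool_pos'],s['wrist_force'])
for n in('wrist','scene','top'): snap(n,n[0]+'2'); sash(n[0]+'2')
print(status.read_state()['wrist_force'])
E
```

```text
w1 (-0.28, -0.1) 126 roll top z: med 0.0654 p90 0.0665
w1 (0.05, 0.1) 404 roll top z: med 0.0651 p90 0.0661
w1 (0.1, 0.19) 577 roll top z: med 0.0651 p90 0.0660
w1 (0.19, 0.28) 420 roll top z: med 0.0649 p90 0.0658
scene0 (-0.28, -0.1) 130 roll top z: med 0.0639 p90 0.0678
scene0 (-0.1, 0.0) 77 roll top z: med 0.0639 p90 0.0670
scene0 (0.05, 0.1) 45 roll top z: med 0.0631 p90 0.0655
scene0 (0.1, 0.19) 84 roll top z: med 0.0636 p90 0.0663
scene0 (0.19, 0.28) 92 roll top z: med 0.0633 p90 0.0663
top0 (-0.28, -0.1) 176 roll top z: med 0.0637 p90 0.0680
top0 (-0.1, 0.0) 101 roll top z: med 0.0629 p90 0.0677
top0 (0.05, 0.1) 50 roll top z: med 0.0634 p90 0.0682
top0 (0.1, 0.19) 87 roll top z: med 0.0635 p90 0.0669
top0 (0.19, 0.28) 92 roll top z: med 0.0640 p90 0.0678
[0.68845266 0.03598266 0.1523754 ] [-3.17955971 -2.80949398 -8.91920115]
w2 (-0.28, -0.1) 399 roll top z: med 0.1839 p90 0.1850
w2 (-0.1, 0.0) 6387 roll top z: med 0.1840 p90 0.1849
w2 (0.05, 0.1) 1288 roll top z: med 0.1840 p90 0.1846
w2 (0.1, 0.19) 1365 roll top z: med 0.1839 p90 0.1845
w2 (0.19, 0.28) 15 roll top z: med 0.1838 p90 0.1842
s2 (-0.28, -0.1) 144 roll top z: med 0.1828 p90 0.1864
s2 (-0.1, 0.0) 91 roll top z: med 0.1825 p90 0.1851
s2 (0.05, 0.1) 52 roll top z: med 0.1823 p90 0.1856
s2 (0.1, 0.19) 99 roll top z: med 0.1825 p90 0.1854
s2 (0.19, 0.28) 109 roll top z: med 0.1823 p90 0.1861
t2 (-0.28, -0.1) 204 roll top z: med 0.1819 p90 0.1866
t2 (-0.1, 0.0) 115 roll top z: med 0.1829 p90 0.1872
t2 (0.05, 0.1) 54 roll top z: med 0.1827 p90 0.1865
t2 (0.1, 0.19) 110 roll top z: med 0.1824 p90 0.1864
t2 (0.19, 0.28) 97 roll top z: med 0.1822 p90 0.1857
[-3.20501547 -3.38416902 -7.47029896]
```

View pics/w2.png

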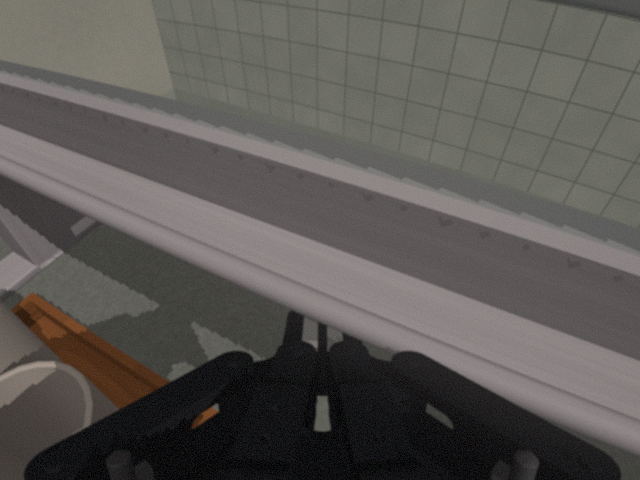

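The wrist view shows the finger tips under the raised rolled edge at (320,310). All three cameras give a rise of 119 mm, so the bottom is at about 174 mm. The extra force says the buffers are touched, so I ease down.

move_arm:
  deltas:
    - [[0,0,0],[0,0,-0.01],1]
    - [[0,0,0],[0,0,-0.02],1]
    - [[0,0,0],[0,0,-0.03],1]
    - [[0,0,0],[0,0,-0.04],1]
    - [[0,0,0],[0,0,-0.05],1]
    - [[0,0,0],[0,0,-0.06],1]
    - [[0,0,0],[0,0,-0.07],1]
    - [[0,0,0],[0,0,-0.08],1]

```text
time: 13.4
tool_pos: [0.6898, 0.0366, 0.1479]
tcp_rot: [-2.402, -0.645, -1.451]
wrist_force: [-14.8, -3.1, 5.2]
width: -0.002
```

Run:
```python
from sash import *
s=status.read_state();print(s['tool_pos'],s['wrist_force'])
for n in('wrist','scene'): snap(n,n[0]+'3'); sash(n[0]+'3')
```

```text
[0.68980815 0.03657687 0.14786807] [-14.77421874  -3.07691954   5.24197117]
w3 (-0.28, -0.1) 301 roll top z: med 0.1807 p90 0.1816
w3 (-0.1, 0.0) 6617 roll top z: med 0.1807 p90 0.1816
w3 (0.05, 0.1) 1315 roll top z: med 0.1806 p90 0.1813
w3 (0.1, 0.19) 1334 roll top z: med 0.1806 p90 0.1812
w3 (0.19, 0.28) 9 roll top z: med 0.1797 p90 0.1803
s3 (-0.28, -0.1) 145 roll top z: med 0.1801 p90 0.1827
s3 (-0.1, 0.0) 88 roll top z: med 0.1796 p90 0.1828
s3 (0.05, 0.1) 50 roll top z: med 0.1793 p90 0.1820
s3 (0.1, 0.19) 101 roll top z: med 0.1796 p90 0.1823
s3 (0.19, 0.28) 109 roll top z: med 0.1791 p90 0.1822
```

Run:
```python
from sash import *; from kin import *
s=status.read_state();print({k:np.round(v,4) for k,v in s.items()})
P,_=fit(); print(fk(s['q'],P)[0]); R=Ro.from_rotvec(s['tcp_rot']); print('tool axes',R.as_matrix().round(3)); print('force in tool',R.inv().apply(s['wrist_force']),R.inv().apply(s['torque']))
i=load('s3'); x0,y0=proj(i,[[.69,.036,.15]])[0]; print(x0,y0)
c=i['p'][int(y0)-100:int(y0)+100,int(x0)-130:int(x0)+130,::-1]; cv2.imwrite('pics/s3c.png',cv2.resize(c,None,fx=3,fy=3,interpolation=cv2.INTER_CUBIC))
```

```text
{'time': np.float64(13.5), 'q': array([-0.3239,  0.1738,  2.3014,  1.8295,  0.7508, -0.8354]), 'joint_vel': array([ 0.0007, -0.0017,  0.0006, -0.0015, -0.0019,  0.0026]), 'joint_torque': array([ 2.05660e+00, -3.55952e+01, -3.14000e+01,  2.93770e+00,
        3.65420e+00, -3.17000e-02]), 'tool_pos': array([0.6898, 0.0366, 0.1479]), 'tcp_rot': array([-2.4025, -0.6448, -1.451 ]), 'wrist_force': array([-12.0355,  -4.0921,   2.2073]), 'torque': array([-0.3288,  0.7179,  0.1261]), 'width': np.float64(-0.0015)}
[0.68970023 0.03646941 0.14770251]
tool axes [[ 0.402  0.498  0.768]
 [ 0.237 -0.867  0.438]
 [ 0.884  0.006 -0.467]]
force in tool [ -3.85906427  -2.42698336 -12.07015341] [ 0.14921095 -0.78555255  0.00271766]
277.1777158068696 254.0194102922151
```

View pics/s3c.png

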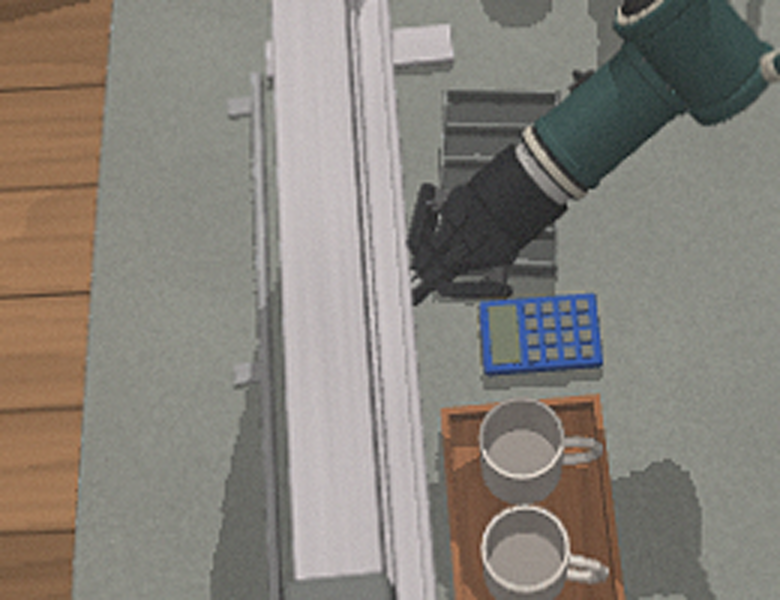

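The scene crop shows the gripper's outer knuckle at (420,215) against the front of the ledge, which explains the sideways force. The sash has settled 3.3 mm onto the catches, so I back straight out along the tool's heading.

move_arm:
  deltas:
    - [[0,0,0],[-0.03,-0.015,0],1]
    - [[0,0,0],[-0.08,-0.04,-0.02],1]
    - [[0,0,0],[-0.15,-0.08,-0.05],1]
    - [[0,0,0],[-0.3,-0.15,-0.1],1]
    - [[0,0,0],[-0.5,-0.28,-0.1],1]
    - [[0,0,0],[-0.7,-0.4,-0.1],1]
    - [[0,0,0],[-0.7,-0.4,-0.1],1]

```text
time: 14.38
tool_pos: [0.6173, -0.0049, 0.1339]
tcp_rot: [-2.41, -0.64, -1.444]
wrist_force: [0.5, 0.3, -0.2]
width: -0.002
```

Run:
```python
from sash import *
s=status.read_state();print(s['tool_pos'],s['wrist_force'],s['q'])
for n in('wrist','scene','top'): snap(n,n[0]+'4'); sash(n[0]+'4')
```

```text
[ 0.61733893 -0.00494891  0.13387522] [ 0.51025045  0.26775722 -0.20081634] [-0.48314437  0.11013894  2.41404944  1.72587788  0.84747588 -0.8687208 ]
w4 (-0.28, -0.1) 1176 roll top z: med 0.1808 p90 0.1815
w4 (-0.1, 0.0) 2145 roll top z: med 0.1808 p90 0.1814
w4 (0.05, 0.1) 494 roll top z: med 0.1807 p90 0.1813
w4 (0.1, 0.19) 595 roll top z: med 0.1807 p90 0.1813
w4 (0.19, 0.28) 307 roll top z: med 0.1806 p90 0.1812
s4 (-0.28, -0.1) 145 roll top z: med 0.1797 p90 0.1826
s4 (-0.1, 0.0) 92 roll top z: med 0.1798 p90 0.1821
s4 (0.05, 0.1) 54 roll top z: med 0.1790 p90 0.1817
s4 (0.1, 0.19) 103 roll top z: med 0.1787 p90 0.1819
s4 (0.19, 0.28) 108 roll top z: med 0.1790 p90 0.1820
t4 (-0.28, -0.1) 206 roll top z: med 0.1789 p90 0.1834
t4 (-0.1, 0.0) 115 roll top z: med 0.1792 p90 0.1833
t4 (0.05, 0.1) 58 roll top z: med 0.1787 p90 0.1830
t4 (0.1, 0.19) 105 roll top z: med 0.1798 p90 0.1844
t4 (0.19, 0.28) 97 roll top z: med 0.1792 p90 0.1830
```

```bash
cat > plan2.py <<'E'
from plan import *
def hw(x,y,z,yaw=.047,o=(.7127,.036)): return np.array([o[0]+x*np.cos(yaw)-y*np.sin(yaw),o[1]+x*np.sin(yaw)+y*np.cos(yaw),z])
E
python3 - <<'E'
from plan2 import *
for t in (60,65,70,75):
  for h in ([-.25,.17,.12],[-.235,.17,0],[-.14,.17,0],[-.051,.17,0]):
    for roll in (np.pi,0):
      b=min((ik(hw(*h),tool(.047,np.radians(t),roll),np.array([.4,.2,2.1,a,.4,c]),P) for a in(0,.3,-.5) for c in ((-1.9,-1.2) if roll else (1.2,1.9))),key=lambda x:x[1]); print(t,h,round(roll,1),b[0],round(b[1],5))
E
```

```text
60 [-0.25, 0.17, 0.12] 3.1 [ 0.51  -0.249  2.433 -0.46   0.527 -0.759] 0.0
60 [-0.25, 0.17, 0.12] 0 [ 0.51  -0.249  2.433 -0.46   0.527  2.383] 0.0
60 [-0.235, 0.17, 0] 3.1 [ 0.491  0.043  2.48  -1.012  0.256 -0.183] 0.0
60 [-0.235, 0.17, 0] 0 [ 0.434  0.03   2.463 -0.636  0.235  2.53 ] 0.00201
60 [-0.14, 0.17, 0] 3.1 [ 0.397  0.188  2.309 -0.87   0.226 -0.407] 0.0
60 [-0.14, 0.17, 0] 0 [ 0.378  0.185  2.299 -0.684  0.225  2.53 ] 0.00042
60 [-0.051, 0.17, 0] 3.1 [ 0.338  0.314  2.137 -0.668  0.234 -0.663] 0.0
60 [-0.051, 0.17, 0] 0 [ 0.338  0.314  2.137 -0.668  0.234  2.479] 0.0
65 [-0.25, 0.17, 0.12] 3.1 [ 0.477 -0.216  2.378 -0.316  0.602 -0.914] 0.0
65 [-0.25, 0.17, 0.12] 0 [ 0.477 -0.216  2.378 -0.316  0.602  2.228] 0.0
65 [-0.235, 0.17, 0] 3.1 [ 0.46   0.052  2.429 -0.595  0.307 -0.62 ] 0.0
65 [-0.235, 0.17, 0] 0 [ 0.46   0.052  2.429 -0.595  0.307  2.522] 0.0
65 [-0.14, 0.17, 0] 3.1 [ 0.377  0.199  2.255 -0.475  0.304 -0.813] 0.0
65 [-0.14, 0.17, 0] 0 [ 0.377  0.199  2.255 -0.475  0.304  2.328] 0.0
65 [-0.051, 0.17, 0] 3.1 [ 0.324  0.328  2.079 -0.362  0.333 -0.975] 0.0
65 [-0.
[... 519 characters left out ...]
3.1 [ 0.311  0.349  2.019 -0.209  0.444 -1.133] 0.0
70 [-0.051, 0.17, 0] 0 [ 0.311  0.349  2.019 -0.209  0.444  2.008] 0.0
75 [-0.25, 0.17, 0.12] 3.1 [ 0.419 -0.132  2.266 -0.136  0.768 -1.112] 0.0
75 [-0.25, 0.17, 0.12] 0 [ 0.419 -0.132  2.266 -0.136  0.768  2.029] 0.0
75 [-0.235, 0.17, 0] 3.1 [ 0.406  0.099  2.319 -0.196  0.485 -1.049] 0.0
75 [-0.235, 0.17, 0] 0 [ 0.406  0.099  2.319 -0.196  0.485  2.093] 0.0
75 [-0.14, 0.17, 0] 3.1 [ 0.341  0.246  2.138 -0.154  0.511 -1.152] 0.0
75 [-0.14, 0.17, 0] 0 [ 0.341  0.246  2.138 -0.154  0.511  1.99 ] 0.0
75 [-0.051, 0.17, 0] 3.1 [ 0.298  0.378  1.955 -0.122  0.558 -1.225] 0.0
75 [-0.051, 0.17, 0] 0 [ 0.298  0.378  1.955 -0.122  0.558  1.917] 0.0
```

Run:
```python
from plan2 import *
plan(hw(-.26,.17,.16),tool(.047,np.radians(70),np.pi),[.44,-.17,2.3,-.2,.7,-1.03],14,(4,8,11,14))
```

```text
q [-0.48   0.111  2.411  1.727  0.847 -0.868] fk err [-0. -0. -0.]
qB [ 0.457 -0.25   2.298 -0.195  0.781 -1.044] 1.2326371647600662e-24
1 [0.601 0.047 0.131] [[-0.064, 0.0, 0.115], [-0.18, 0.51, -0.04]] 11.8
2 [0.578 0.09  0.125] [[-0.13, -0.003, 0.228], [-0.41, 0.95, -0.1]] 11.8
3 [0.552 0.126 0.119] [[-0.198, -0.01, 0.34], [-0.67, 1.31, -0.16]] 11.8
4 [0.525 0.154 0.112] [[-0.269, -0.021, 0.449], [-0.94, 1.59, -0.23]] 11.7
5 [0.499 0.174 0.106] [[-0.069, -0.016, 0.109], [-0.26, 0.2, -0.06]] 11.7
6 [0.475 0.187 0.1  ] [[-0.138, -0.036, 0.216], [-0.5, 0.33, -0.12]] 11.6
7 [0.455 0.195 0.097] [[-0.209, -0.061, 0.321], [-0.7, 0.41, -0.15]] 11.6
8 [0.439 0.197 0.095] [[-0.28, -0.09, 0.424], [-0.86, 0.43, -0.17]] 11.5
9 [0.428 0.197 0.096] [[-0.069, -0.033, 0.102], [-0.11, -0.01, 0.01]] 11.5
10 [0.422 0.194 0.101] [[-0.137, -0.071, 0.203], [-0.17, -0.03, 0.06]] 11.4
11 [0.422 0.191 0.109] [[-0.205, -0.113, 0.3], [-0.17, -0.06, 0.14]] 11.4
12 [0.426 0.19  0.122] [[-0.066, -0.046, 0.096], [0.04, -0.02, 0.12]] 11.3
13 [0.434 0.19  0.139] [[-0.13, -0.096, 0.19], [0.12, -0.01, 0.29]] 11.2
14 [0.445 0.194 0.16 ] [[-0.194, -0.15, 0.282], [0.23, 0.02, 0.51]] 11.1
```

move_arm:
  deltas:
    - [[0,0,0],[-0.15,0,0.2],1]
    - [[0,0,0],[-0.3,0,0.5],1]
    - [[0,0,0],[-0.4,0,0.8],1]
    - [[0,0,0],[-0.5,0,1],1]

```text
time: 15.02
tool_pos: [0.5694, -0.0037, 0.2369]
tcp_rot: [-2.407, -0.646, -1.447]
wrist_force: [-0.4, -0.4, -0.4]
width: -0.002
```

Run:
```python
from plan2 import *
plan(hw(-.26,.17,.2),tool(.047,np.radians(70),np.pi),[.44,-.17,2.3,-.2,.7,-1.03],15,(3,6,9,12,15))
```

```text
q [-0.547 -0.204  2.445  1.438  0.892 -0.502] fk err [-0. -0. -0.]
qB [ 0.457 -0.293  2.252 -0.179  0.869 -1.067] 7.743770276906545e-19
1 [0.556 0.034 0.224] [[-0.071, 0.005, 0.096], [-0.13, 0.38, -0.12]] 10.8
2 [0.541 0.067 0.212] [[-0.143, 0.006, 0.192], [-0.28, 0.71, -0.25]] 10.8
3 [0.524 0.094 0.201] [[-0.214, 0.002, 0.288], [-0.45, 0.98, -0.36]] 10.8
4 [0.506 0.117 0.19 ] [[-0.07, -0.007, 0.097], [-0.18, 0.23, -0.11]] 10.8
5 [0.489 0.135 0.18 ] [[-0.14, -0.019, 0.194], [-0.35, 0.41, -0.21]] 10.8
6 [0.473 0.149 0.172] [[-0.209, -0.034, 0.291], [-0.51, 0.54, -0.29]] 10.8
7 [0.458 0.159 0.165] [[-0.067, -0.018, 0.097], [-0.14, 0.1, -0.07]] 10.8
8 [0.446 0.165 0.16 ] [[-0.134, -0.039, 0.195], [-0.26, 0.17, -0.11]] 10.8
9 [0.437 0.17  0.158] [[-0.2, -0.062, 0.291], [-0.35, 0.21, -0.14]] 10.7
10 [0.431 0.173 0.158] [[-0.064, -0.026, 0.097], [-0.06, 0.03, -0.0]] 10.7
11 [0.428 0.175 0.161] [[-0.128, -0.055, 0.193], [-0.09, 0.05, 0.03]] 10.7
12 [0.429 0.177 0.166] [[-0.191, -0.086, 0.288], [-0.08, 0.08, 0.08]] 10.6
13 [0.432 0.181 0.174] [[-0.062, -0.034, 0.094], [0.03, 0.03, 0.08]] 10.6
14 [0.438 0.186 0.186] [[-0.123, -0.07, 0.188], [0.09, 0.09, 0.2]] 10.5
15 [0.445 0.194 0.2  ] [[-0.183, -0.108, 0.279], [0.16, 0.16, 0.34]] 10.5
```

move_arm:
  deltas:
    - [[-0.071,0.005,0.096],[-0.13,0.38,-0.1],1]
    - [[-0.143,0.006,0.192],[-0.28,0.71,-0.2],1]
    - [[-0.214,0.002,0.288],[-0.45,0.98,-0.3],1]

```text
time: 15.4
tool_pos: [0.5237, 0.0952, 0.2051]
tcp_rot: [-2.271, -1.428, -1.214]
wrist_force: [-0.5, 0.8, -0.2]
width: 0.002
```

move_arm:
  deltas:
    - [[-0.07,-0.007,0.097],[-0.18,0.23,-0.1],1]
    - [[-0.14,-0.019,0.194],[-0.35,0.41,-0.2],1]
    - [[-0.209,-0.034,0.291],[-0.51,0.54,-0.27],1]

```text
time: 15.78
tool_pos: [0.4724, 0.1491, 0.1777]
tcp_rot: [-1.931, -2.145, -0.958]
wrist_force: [-0.2, 0.4, -0.3]
width: 0.001
```

move_arm:
  deltas:
    - [[-0.067,-0.018,0.097],[-0.14,0.1,-0.07],0]
    - [[-0.134,-0.039,0.195],[-0.26,0.17,-0.11],-1]
    - [[-0.2,-0.062,0.291],[-0.35,0.21,-0.14],-1]

```text
time: 16.15
tool_pos: [0.4376, 0.1699, 0.164]
tcp_rot: [1.381, 2.713, 0.663]
wrist_force: [0.1, -0.0, -0.8]
width: 0.636
```

move_arm:
  deltas:
    - [[-0.064,-0.026,0.097],[-0.06,0.03,0],-1]
    - [[-0.128,-0.055,0.193],[-0.09,0.05,0.03],-1]
    - [[-0.191,-0.086,0.288],[-0.08,0.08,0.08],-1]
    - [[-0.191,-0.086,0.288],[-0.08,0.08,0.08],-1]

```text
time: 16.65
tool_pos: [0.4301, 0.1789, 0.1727]
tcp_rot: [0.647, 2.874, 0.328]
wrist_force: [-0.0, 0.3, 1.0]
width: 0.996
```

Run:
```python
from plan2 import *
plan(hw(-.26,.17,.1),tool(.047,np.radians(70),np.pi),[.44,-.17,2.3,-.2,.7,-1.03],5,(5,))
```

```text
q [ 0.256 -0.281  2.281  0.147  0.886 -0.95 ] fk err [ 0. -0. -0.]
qB [ 0.457 -0.166  2.356 -0.23   0.642 -0.998] 2.559519293597013e-28
1 [0.433 0.177 0.155] [[-0.042, -0.02, 0.049], [0.03, -0.02, -0.17]] 6.1
2 [0.436 0.178 0.14 ] [[-0.083, -0.04, 0.102], [0.06, -0.01, -0.33]] 6.3
3 [0.44  0.181 0.125] [[-0.12, -0.062, 0.158], [0.1, 0.02, -0.47]] 6.4
4 [0.443 0.186 0.112] [[-0.155, -0.085, 0.218], [0.13, 0.07, -0.6]] 6.5
5 [0.445 0.194 0.1  ] [[-0.186, -0.108, 0.281], [0.15, 0.15, -0.73]] 6.7
```

move_arm:
  deltas:
    - [[-0.042,-0.02,0.049],[0.03,-0.02,-0.17],-1]
    - [[-0.083,-0.04,0.102],[0.06,-0.01,-0.33],-1]
    - [[-0.12,-0.062,0.158],[0.1,0.02,-0.47],-1]
    - [[-0.155,-0.085,0.218],[0.13,0.07,-0.6],-1]
    - [[-0.186,-0.108,0.281],[0.15,0.15,-0.73],-1]
    - [[-0.186,-0.108,0.281],[0.15,0.15,-0.73],-1]

```text
time: 17.4
tool_pos: [0.4431, 0.1914, 0.0967]
tcp_rot: [-0.059, 2.797, 0.009]
wrist_force: [-0.1, -0.1, -0.3]
width: 1.0
```

Run:
```python
from plan2 import *; from sash import *
s=status.read_state(); R=Ro.from_rotvec(s['tcp_rot']); print(s['tool_pos'],'err turn',((tool(.047,np.radians(70),np.pi)*R.inv()).as_rotvec()/(np.pi/2)).round(3), 'jaw',R.apply([0,1,0]))
print('target hw',hw(-.245,.17,0.))
snap('scene','s5'); sash('s5')
i=load('s5'); p=i['p']; hsv=cv2.cvtColor(p,cv2.COLOR_RGB2HSV)
cv2.imwrite('pics/s5c.png',cv2.resize(p[230:400,220:420,::-1],None,fx=3.5,fy=3.5,interpolation=cv2.INTER_CUBIC))
```

```text
[0.443 0.191 0.097] err turn [ 0.001 -0.003  0.003] jaw [-0.042  0.999 -0.001]
target hw [0.46  0.194 0.   ]
s5 (-0.28, -0.1) 149 roll top z: med 0.1800 p90 0.1826
s5 (-0.1, 0.0) 92 roll top z: med 0.1788 p90 0.1820
s5 (0.05, 0.1) 48 roll top z: med 0.1784 p90 0.1833
s5 (0.1, 0.19) 103 roll top z: med 0.1790 p90 0.1820
s5 (0.19, 0.28) 107 roll top z: med 0.1790 p90 0.1821
```

View pics/s5c.png

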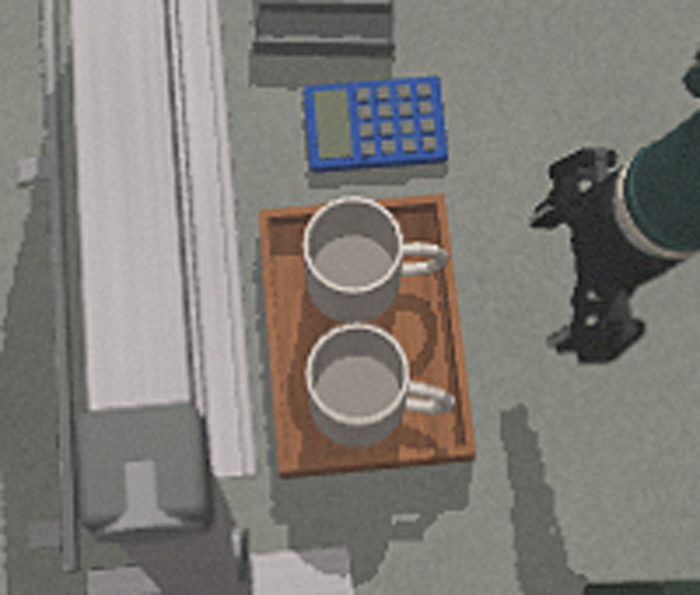

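The scene crop shows the open gripper at (590,260), straddling the tray's middle and level with its near wall at (455,330). The mugs are untouched and the sash is still up, so I go down and approach.

move_arm:
  deltas:
    - [[0,0,0],[0.05,0.01,-0.3],-1]
    - [[0,0,0],[0.1,0.02,-0.6],-1]
    - [[0,0,0],[0.15,0.03,-0.85],-1]
    - [[0,0,0],[0.17,0.03,-0.93],-1]
    - [[0,0,0],[0.17,0.03,-0.93],-1]

```text
time: 18.08
tool_pos: [0.4624, 0.1945, 0.006]
tcp_rot: [-0.059, 2.792, 0.01]
wrist_force: [0.5, -0.1, 0.5]
width: 1.001
```

move_arm:
  deltas:
    - [[0,0,0],[0.04,0.002,0],-1]
    - [[0,0,0],[0.08,0.004,0],-1]
    - [[0,0,0],[0.12,0.006,0],-1]
    - [[0,0,0],[0.16,0.008,0],-1]
    - [[0,0,0],[0.2,0.01,0],-1]

```text
time: 18.7
tool_pos: [0.4823, 0.196, 0.0059]
tcp_rot: [-0.062, 2.792, 0.01]
wrist_force: [0.4, -0.9, -0.1]
width: 1.001
```

move_arm:
  deltas:
    - [[0,0,0],[0.02,0.001,0],-1]
    - [[0,0,0],[0.04,0.002,0],-1]
    - [[0,0,0],[0.06,0.003,0],-1]
    - [[0,0,0],[0.08,0.004,0],-1]
    - [[0,0,0],[0.1,0.005,0],-1]
    - [[0,0,0],[0.12,0.006,0],-1]
    - [[0,0,0],[0.14,0.007,0],-1]
    - [[0,0,0],[0.16,0.008,0],-1]
    - [[0,0,0],[0.18,0.009,0],-1]
    - [[0,0,0],[0.2,0.01,0],-1]
    - [[0,0,0],[0.22,0.011,0],-1]
    - [[0,0,0],[0.24,0.012,0],-1]

```text
time: 20.2
tool_pos: [0.5045, 0.1965, 0.0051]
tcp_rot: [-0.062, 2.794, 0.008]
wrist_force: [-7.3, -1.0, 4.9]
width: 0.997
```

move_arm:
  deltas:
    - [[0,0,0],[0.025,0.001,0],-1]
    - [[0,0,0],[0.05,0.002,0],-1]
    - [[0,0,0],[0.075,0.004,0],-1]
    - [[0,0,0],[0.1,0.005,0],-1]
    - [[0,0,0],[0.125,0.006,0],-1]
    - [[0,0,0],[0.15,0.007,0],-1]
    - [[0,0,0],[0.175,0.008,0],-1]
    - [[0,0,0],[0.2,0.009,0],-1]
    - [[0,0,0],[0.225,0.011,0],-1]
    - [[0,0,0],[0.25,0.012,0],-1]
    - [[0,0,0],[0.275,0.013,0],-1]
    - [[0,0,0],[0.3,0.014,0],-1]

```text
time: 21.7
tool_pos: [0.5344, 0.1979, 0.0051]
tcp_rot: [-0.062, 2.795, 0.008]
wrist_force: [-6.5, 0.2, 4.8]
width: 1.0
```

```bash
cat > tr.py <<'E'
from sash import *
def tray(f):
    i=load(f); vv,uu=np.mgrid[0:480,0:640]; P=cloud(i,np.c_[uu.ravel(),vv.ravel()],i['d'].ravel()).reshape(480,640,3); hsv=cv2.cvtColor(i['p'],cv2.COLOR_RGB2HSV); y=.047
    R=np.array([[np.cos(y),np.sin(y)],[-np.sin(y),np.cos(y)]]); Q=P.copy(); Q[...,:2]=(P[...,:2]-[.7127,.036])@R.T
    m=(hsv[...,0]<18)&(hsv[...,1]>90)&(Q[...,2]>.022)&(Q[...,2]<.045)&(abs(Q[...,0])<.3)&(Q[...,1]>-.05)&(Q[...,1]<.32)
    q=Q[m]; near=[]; far=[]
    for yy in np.arange(.06,.29,.01):
        k=q[abs(q[:,1]-yy)<.005]
        if len(k)>4: near.append((yy,k[:,0].min())); far.append((yy,k[:,0].max()))
    near=np.array(near);far=np.array(far)
    print(f,'near',[(round(a,3),round(b,4)) for a,b in near[::3]],'far',[round(b,4) for a,b in far[::3]],'y',np.percentile(q[:,1],[.5,99.5]).round(4))
    r=cv2.minAreaRect(q[:,:2].astype(np.float32)); print('rect',r)
    g=Q[(Q[...,2]>.06)&(Q[...,2]<.12)&(hsv[...,1]<60)&(Q[...,1]>.05)&(Q[...,1]<.3)&(abs(Q[...,0]+.08)<.25)]; print('mug z max',np.percentile(g[:,2],99) if len(g) else None)
E
python3 - <<'E'
from tr import *
s=status.read_state();print(s['tool_pos'],s['wrist_force'],s['tcp_rot'])
for n in('scene','top'): snap(n,n[0]+'6'); tray(n[0]+'6')
tray('s5')
E
```

```text
[0.53442536 0.19792259 0.00508006] [-6.54342822  0.22652755  4.80700529] [-0.06215021  2.79456899  0.00796577]
s6 near [(np.float64(0.06), np.float64(-0.1549)), (np.float64(0.09), np.float64(-0.1633)), (np.float64(0.13), np.float64(-0.1647)), (np.float64(0.16), np.float64(-0.1635)), (np.float64(0.19), np.float64(-0.1647)), (np.float64(0.22), np.float64(-0.1647)), (np.float64(0.25), np.float64(-0.1642))] far [np.float64(-0.0504), np.float64(-0.1597), np.float64(-0.1584), np.float64(-0.1582), np.float64(-0.1595), np.float64(-0.1586), np.float64(-0.1582)] y [0.0644 0.2743]
rect ((-0.1017601490020752, 0.1691589057445526), (0.21165013313293457, 0.1268903911113739), 89.722900390625)
mug z max 0.11748109646179718
t6 near [(np.float64(0.06), np.float64(-0.1334)), (np.float64(0.09), np.float64(-0.1641)), (np.float64(0.12), np.float64(-0.1648)), (np.float64(0.15), np.float64(-0.1638)), (np.float64(0.18), np.float64(-0.1643)), (np.float64(0.21), np.float64(-0.163)), (np.float64(0.24), np.float64(-0.1639)), (np.float64(0.27), np.float64(-0.1624))] far [np.float64(-0.0194), np.float64(-0.0197), n
[... 252 characters left out ...]
0302)
mug z max 0.1179280627804637
s5 near [(np.float64(0.06), np.float64(-0.1747)), (np.float64(0.09), np.float64(-0.2029)), (np.float64(0.12), np.float64(-0.2018)), (np.float64(0.15), np.float64(-0.2011)), (np.float64(0.18), np.float64(-0.2023)), (np.float64(0.21), np.float64(-0.2014)), (np.float64(0.24), np.float64(-0.2019)), (np.float64(0.27), np.float64(-0.2016))] far [np.float64(-0.056), np.float64(-0.054), np.float64(-0.0538), np.float64(-0.0538), np.float64(-0.0541), np.float64(-0.0543), np.float64(-0.0543), np.float64(-0.0543)] y [0.0644 0.2747]
rect ((-0.12784558534622192, 0.1693684160709381), (0.2107701599597931, 0.149319127202034), 89.59785461425781)
mug z max 0.11895309870822227
```

move_arm:
  deltas:
    - [[0,0,0],[0.02,0.001,0.01],-1]
    - [[0,0,0],[0.05,0.002,0.02],-1]
    - [[0,0,0],[0.08,0.004,0.02],-1]
    - [[0,0,0],[0.11,0.005,0.02],-1]
    - [[0,0,0],[0.14,0.007,0.02],-1]
    - [[0,0,0],[0.17,0.008,0.02],-1]
    - [[0,0,0],[0.2,0.009,0.02],-1]
    - [[0,0,0],[0.23,0.011,0.02],-1]
    - [[0,0,0],[0.26,0.012,0.02],-1]
    - [[0,0,0],[0.29,0.014,0.02],-1]
    - [[0,0,0],[0.32,0.015,0.02],-1]
    - [[0,0,0],[0.35,0.016,0.02],-1]
    - [[0,0,0],[0.38,0.018,0.02],-1]
    - [[0,0,0],[0.41,0.019,0.02],-1]
    - [[0,0,0],[0.44,0.021,0.02],-1]
    - [[0,0,0],[0.47,0.022,0.02],-1]
    - [[0,0,0],[0.5,0.023,0.02],-1]
    - [[0,0,0],[0.53,0.025,0.02],-1]
    - [[0,0,0],[0.56,0.026,0.02],-1]
    - [[0,0,0],[0.59,0.028,0.02],-1]

```text
time: 24.3
tool_pos: [0.5952, 0.2013, 0.0078]
tcp_rot: [-0.062, 2.792, 0.01]
wrist_force: [-4.1, 0.2, -2.7]
width: 0.996
```

Run:
```python
from tr import *
s=status.read_state();print(s['tool_pos'],s['wrist_force'],s['tcp_rot'],s['q'])
for n in('scene','top'): snap(n,n[0]+'7'); tray(n[0]+'7')
sash('s7')
```

```text
[0.59516443 0.20128975 0.00777826] [-4.08054754  0.1628402  -2.74840825] [-0.06218009  2.79167329  0.00980311] [ 0.34253567  0.25153832  2.13478823 -0.24435964  0.43180852 -1.06725488]
s7 near [(np.float64(0.07), np.float64(-0.1037)), (np.float64(0.1), np.float64(-0.1036)), (np.float64(0.13), np.float64(-0.106)), (np.float64(0.16), np.float64(-0.1032)), (np.float64(0.19), np.float64(-0.103)), (np.float64(0.22), np.float64(-0.1027)), (np.float64(0.25), np.float64(-0.1021))] far [np.float64(-0.0444), np.float64(-0.0975), np.float64(-0.067), np.float64(-0.0972), np.float64(-0.0971), np.float64(-0.0969), np.float64(-0.0987)] y [0.0646 0.2749]
rect ((-0.057849012315273285, 0.16962827742099762), (0.21214935183525085, 0.09463232755661011), 88.8730697631836)
mug z max 0.11919422587564503
t7 near [(np.float64(0.07), np.float64(-0.1029)), (np.float64(0.1), np.float64(-0.1033)), (np.float64(0.13), np.float64(-0.1043)), (np.float64(0.16), np.float64(-0.103)), (np.float64(0.19), np.float64(-0.1031)), (np.float64(0.22), np.float64(-0.1045)), (np.float64(0.25), np.float64(-0.1032)), (np.float64(0.28), np.float64(-0.1011))] far [np.float64(-0.0191), np.float64(-0.0975), np.float64(-0.096), np.float64(-0.097), np.float64(-0.098), np.float64(-0.0957), np.float64(-0.0966), np.float64(-0.0201)] y [0.0649 0.2755]
rect ((-0.062015220522880554, 0.17040979862213135), (0.08519258350133896, 0.21170440316200256), 0.39864736795425415)
mug z max 0.11878685751681517
s7 (-0.28, -0.1) 143 roll top z: med 0.1793 p90 0.1825
s7 (-0.1, 0.0) 90 roll top z: med 0.1790 p90 0.1820
s7 (0.05, 0.1) 58 roll top z: med 0.1784 p90 0.1811
s7 (0.1, 0.19) 108 roll top z: med 0.1786 p90 0.1816
s7 (0.19, 0.28) 123 roll top z: med 0.1782 p90 0.1817
```

move_arm:
  deltas:
    - [[0,0,0],[0.02,0.001,0],-1]
    - [[0,0,0],[0.05,0.002,0],-1]
    - [[0,0,0],[0.08,0.004,0],-1]
    - [[0,0,0],[0.11,0.005,0],-1]
    - [[0,0,0],[0.14,0.007,0],-1]
    - [[0,0,0],[0.17,0.008,0],-1]
    - [[0,0,0],[0.2,0.009,0],-1]
    - [[0,0,0],[0.23,0.011,0],-1]
    - [[0,0,0],[0.26,0.012,0],-1]
    - [[0,0,0],[0.29,0.014,0],-1]
    - [[0,0,0],[0.32,0.015,0],-1]
    - [[0,0,0],[0.35,0.016,0],-1]
    - [[0,0,0],[0.38,0.018,0],-1]
    - [[0,0,0],[0.41,0.019,0],-1]
    - [[0,0,0],[0.44,0.021,0],-1]
    - [[0,0,0],[0.47,0.022,0],-1]
    - [[0,0,0],[0.49,0.023,0],-1]
    - [[0,0,0],[0.51,0.024,0],-1]

```text
time: 26.65
tool_pos: [0.6461, 0.2038, 0.0079]
tcp_rot: [-0.062, 2.792, 0.01]
wrist_force: [-5.0, 0.2, 2.2]
width: 1.002
```

move_arm:
  deltas:
    - [[0,0,0],[0.01,0,0],-1]
    - [[0,0,0],[0.02,0.001,0],-1]
    - [[0,0,0],[0.03,0.001,0],-1]
    - [[0,0,0],[0.04,0.002,0],-1]

```text
time: 27.15
tool_pos: [0.65, 0.2039, 0.0079]
tcp_rot: [-0.062, 2.792, 0.01]
wrist_force: [-5.3, 0.5, 2.7]
width: 1.0
```

Run:
```python
from tr import *
s=status.read_state();print(s['tool_pos'],s['wrist_force'],s['tcp_rot'],s['torque'])
for n in('scene','top'): snap(n,n[0]+'8'); tray(n[0]+'8')
sash('s8')
```

```text
[0.65002818 0.20387774 0.00790768] [-5.3374547   0.47794571  2.6860039 ] [-0.06220841  2.79164172  0.00974732] [-0.03379561  0.71201854 -0.02290045]
s8 near [(np.float64(0.07), np.float64(-0.0495)), (np.float64(0.1), np.float64(-0.0478)), (np.float64(0.13), np.float64(-0.0482)), (np.float64(0.16), np.float64(-0.0483)), (np.float64(0.19), np.float64(-0.0484)), (np.float64(0.22), np.float64(-0.0484)), (np.float64(0.25), np.float64(-0.0485))] far [np.float64(0.0961), np.float64(0.0976), np.float64(0.0992), np.float64(0.0977), np.float64(0.0989), np.float64(-0.0424), np.float64(-0.0428)] y [0.0665 0.2744]
rect ((0.025243297219276428, 0.1700211465358734), (0.20867837965488434, 0.14881464838981628), 89.78660583496094)
mug z max 0.11907313287685177
t8 near [(np.float64(0.07), np.float64(-0.0488)), (np.float64(0.1), np.float64(-0.0494)), (np.float64(0.13), np.float64(-0.0524)), (np.float64(0.16), np.float64(-0.0486)), (np.float64(0.19), np.float64(-0.0458)), (np.float64(0.22), np.float64(-0.0486)), (np.float64(0.25), np.float64(-0.0487)), (np.float64(0.28), np.float64(-0.037))] far [np.float64(-0.0189), np.float64(-0.0418), np.float64(-0.0431), np.float64(-0.0417), np.float64(-0.0425), np.float64(-0.0422), np.float64(-0.0412), np.float64(-0.0202)] y [0.0652 0.2759]
rect ((-0.03729606419801712, 0.1709546446800232), (0.035486672073602676, 0.2118293195962906), 0.36189764738082886)
mug z max 0.11955608538038867
s8 (-0.28, -0.1) 149 roll top z: med 0.1792 p90 0.1824
s8 (-0.1, 0.0) 92 roll top z: med 0.1792 p90 0.1814
s8 (0.05, 0.1) 51 roll top z: med 0.1792 p90 0.1817
s8 (0.1, 0.19) 108 roll top z: med 0.1786 p90 0.1814
s8 (0.19, 0.28) 108 roll top z: med 0.1789 p90 0.1820
```

move_arm:
  deltas:
    - [[0,0,0],[0.01,0,0],-1]
    - [[0,0,0],[0.02,0.001,0],-1]

```text
time: 27.5
tool_pos: [0.652, 0.204, 0.0079]
tcp_rot: [-0.062, 2.792, 0.01]
wrist_force: [-4.7, -0.6, 2.8]
width: 1.001
```

move_arm:
  deltas:
    - [[0,0,0],[0.006,0,0],-1]
    - [[0,0,0],[0.012,0,0],-1]

```text
time: 27.75
tool_pos: [0.6532, 0.204, 0.0079]
tcp_rot: [-0.062, 2.792, 0.01]
wrist_force: [-4.7, 1.0, 2.2]
width: 1.0
```

move_arm:
  deltas:
    - [[0,0,0],[0.005,0,0],-1]
    - [[0,0,0],[0.01,0,0],-1]

```text
time: 28.0
tool_pos: [0.6542, 0.2041, 0.0079]
tcp_rot: [-0.062, 2.792, 0.01]
wrist_force: [-5.0, -0.0, 2.3]
width: 0.995
```

move_arm:
  deltas:
    - [[0,0,0],[0.004,0,0],-1]
    - [[0,0,0],[0.008,0,0],-1]

```text
time: 28.25
tool_pos: [0.6549, 0.2041, 0.0079]
tcp_rot: [-0.062, 2.792, 0.01]
wrist_force: [-6.7, 1.0, 4.0]
width: 1.004
```

Run:
```python
from tr import *
s=status.read_state();print(s['tool_pos'],s['wrist_force'])
for n in('scene','top'): snap(n,n[0]+'9'); tray(n[0]+'9')
i=load('s9'); vv,uu=np.mgrid[0:480,0:640]; P=cloud(i,np.c_[uu.ravel(),vv.ravel()],i['d'].ravel()); y=.047; R=np.array([[np.cos(y),np.sin(y)],[-np.sin(y),np.cos(y)]]); Q=np.c_[(P[:,:2]-[.7127,.036])@R.T,P[:,2]]
for yy in np.arange(-.25,.3,.05):
    k=Q[(abs(Q[:,1]-yy)<.015)&(Q[:,2]>.014)&(Q[:,2]<.03)&(abs(Q[:,0]-.11)<.03)]
    if len(k): print(round(yy,2),len(k),k[:,0].min().round(4),k[:,0].max().round(4))
```

```text
[0.65485843 0.20405504 0.00786102] [-6.74215471  1.02710592  3.99752113]
s9 near [(np.float64(0.07), np.float64(-0.0445)), (np.float64(0.1), np.float64(-0.0449)), (np.float64(0.13), np.float64(-0.045)), (np.float64(0.16), np.float64(-0.0428)), (np.float64(0.19), np.float64(-0.0429)), (np.float64(0.22), np.float64(-0.0432)), (np.float64(0.25), np.float64(-0.0434))] far [np.float64(0.1025), np.float64(0.1038), np.float64(0.1018), np.float64(0.1034), np.float64(0.1041), np.float64(0.103), np.float64(0.1044)] y [0.0662 0.2747]
rect ((0.030165277421474457, 0.1704237461090088), (0.20971772074699402, 0.15013176202774048), 89.80812072753906)
mug z max 0.11933655987691225
t9 near [(np.float64(0.07), np.float64(-0.0442)), (np.float64(0.1), np.float64(-0.0438)), (np.float64(0.13), np.float64(-0.047)), (np.float64(0.16), np.float64(-0.0442)), (np.float64(0.19), np.float64(-0.0405)), (np.float64(0.22), np.float64(-0.047)), (np.float64(0.25), np.float64(-0.044))] far [np.float64(-0.0179), np.float64(-0.036), np.float64(-0.0373), np.float64(-0.0386), np.float64(-0.0359), np.float64(-0.0253), np.float64(-0.0366)] y [0.0653 0.2747]
rect ((-0.033348653465509415, 0.1699913740158081), (0.028304297477006912, 0.20982186496257782), 0.7380371689796448)
mug z max 0.11984638364726931
-0.25 19 0.1041 0.1111
-0.2 32 0.1062 0.1162
-0.15 30 0.1061 0.1146
-0.1 36 0.1058 0.1162
-0.05 32 0.1059 0.1145
-0.0 37 0.1061 0.1161
0.05 28 0.0937 0.1126
0.1 49 0.0958 0.1143
0.15 44 0.0968 0.1132
0.2 47 0.0968 0.115
0.25 39 0.1025 0.1145
```

move_arm:
  deltas:
    - [[0,0,0],[0.003,0,0],-1]
    - [[0,0,0],[0.006,0,0],-1]

```text
time: 28.6
tool_pos: [0.6549, 0.204, 0.0078]
tcp_rot: [-0.062, 2.793, 0.009]
wrist_force: [-9.3, 0.9, 6.0]
width: 0.998
```

move_arm:
  deltas:
    - [[0,0,0],[0.002,0,0],-1]
    - [[0,0,0],[0.004,0,0],-1]

```text
time: 28.85
tool_pos: [0.655, 0.204, 0.0078]
tcp_rot: [-0.062, 2.793, 0.009]
wrist_force: [-9.7, 0.2, 7.3]
width: 0.995
```

The tool has stopped while the force keeps rising, so the tray is against the upstand. I withdraw slowly straight back and check.

move_arm:
  deltas:
    - [[0,0,0],[-0.01,0,0],-1]
    - [[0,0,0],[-0.02,-0.001,0],-1]
    - [[0,0,0],[-0.04,-0.002,0],-1]
    - [[0,0,0],[-0.08,-0.004,0],-1]
    - [[0,0,0],[-0.2,-0.01,0],-1]
    - [[0,0,0],[-0.4,-0.02,0],-1]
    - [[0,0,0],[-0.7,-0.03,0.1],-1]
    - [[0,0,0],[-1,-0.05,0.2],-1]

```text
time: 29.85
tool_pos: [0.5543, 0.1987, 0.0276]
tcp_rot: [-0.062, 2.792, 0.01]
wrist_force: [0.0, 0.5, -0.7]
width: 1.001
```

move_arm:
  deltas:
    - [[0,0,0],[-0.3,0,0.3],-1]
    - [[0,0,0],[-0.5,0,0.6],-1]
    - [[0,0,0],[-0.6,0,1],-1]
    - [[0,0,0],[-0.6,0,1],-1]

```text
time: 30.35
tool_pos: [0.4976, 0.2002, 0.1321]
tcp_rot: [-0.062, 2.784, 0.014]
wrist_force: [0.9, 1.6, 0.1]
width: 0.998
```

Run:
```python
from tr import *
s=status.read_state();print(s['tool_pos'],s['wrist_force'],s['time'])
for n in('scene','top','wrist'): snap(n,n[0]+'10')
tray('s10'); tray('t10'); sash('s10'); sash('t10'); sash('w10')
p=load('s10')['p'][60:420,190:390,::-1]; w=load('w10')['p'][:,:,::-1]
a=cv2.resize(p,None,fx=1.65,fy=1.65,interpolation=cv2.INTER_CUBIC); b=cv2.resize(w,(460,345))
o=np.zeros((594,800,3),np.uint8); o[:a.shape[0],:a.shape[1]]=a[:594]; o[:345,335:795]=b; 
t=load('t10')['p'][100:275,75:350,::-1]; t=cv2.resize(t,(390,248)); o[346:594,335:725]=t; cv2.imwrite('pics/fin.png',o)
```

```text
[0.49757851 0.20024316 0.13207339] [0.92381607 1.64762816 0.07375361] 30.35
s10 near [(np.float64(0.07), np.float64(-0.0445)), (np.float64(0.1), np.float64(-0.0447)), (np.float64(0.13), np.float64(-0.0424)), (np.float64(0.16), np.float64(-0.0429)), (np.float64(0.19), np.float64(-0.0431)), (np.float64(0.22), np.float64(-0.0431)), (np.float64(0.25), np.float64(-0.0433))] far [np.float64(0.1019), np.float64(0.1033), np.float64(0.1025), np.float64(0.1036), np.float64(0.1042), np.float64(0.103), np.float64(0.1045)] y [0.0661 0.2747]
rect ((0.030336052179336548, 0.17018309235572815), (0.20988954603672028, 0.14948493242263794), 89.72735595703125)
mug z max 0.06747493319678655
t10 near [(np.float64(0.07), np.float64(-0.0444)), (np.float64(0.1), np.float64(-0.0439)), (np.float64(0.13), np.float64(-0.0441)), (np.float64(0.16), np.float64(-0.0433)), (np.float64(0.19), np.float64(-0.043)), (np.float64(0.22), np.float64(-0.0433)), (np.float64(0.25), np.float64(-0.0436))] far [np.float64(-0.0191), np.float64(-0.037), np.float64(-0.0376), np.float64(-0.0385), np.float64(-0.0371), np.float64(-0.038), np.float64(-0.0371)] y [0.065  0.2747]
rect ((-0.03259282931685448, 0.16980622708797455), (0.026129959151148796, 0.2102275788784027), 0.2599605619907379)
mug z max 0.0818593631167684
s10 (-0.28, -0.1) 148 roll top z: med 0.1793 p90 0.1825
s10 (-0.1, 0.0) 91 roll top z: med 0.1787 p90 0.1822
s10 (0.05, 0.1) 50 roll top z: med 0.1788 p90 0.1817
s10 (0.1, 0.19) 105 roll top z: med 0.1789 p90 0.1812
s10 (0.19, 0.28) 110 roll top z: med 0.1793 p90 0.1819
t10 (-0.28, -0.1) 207 roll top z: med 0.1788 p90 0.1831
t10 (-0.1, 0.0) 110 roll top z: med 0.1789 p90 0.1832
t10 (0.05, 0.1) 57 roll top z: med 0.1788 p90 0.1825
t10 (0.1, 0.19) 115 roll top z: med 0.1782 p90 0.1828
t10 (0.19, 0.28) 99 roll top z: med 0.1786 p90 0.1828
w10 (0.1, 0.19) 430 roll top z: med 0.0632 p90 0.0754
```

View pics/fin.png

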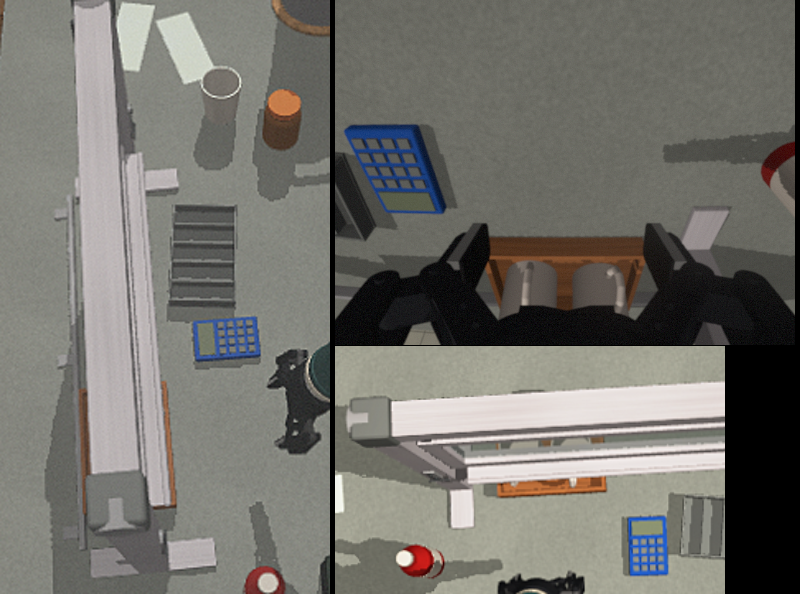

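The montage shows the tray home under the raised sash and square in every view. Both mugs stand upright inside it (wrist view at (528,290) and (600,290)), and the bystanders look unmoved. I hand in.

Run:
```python
from h import *
for f in ('s','t'):
    A=load({'s':'scene0','t':'top0'}[f]); B=load(f+'10')
    for nm,lo,hi in(('calc',(100,120,0),(130,255,255)),('lid',(8,180,120),(18,255,255))):
        c=[]
        for I in(A,B):
            m=cv2.inRange(cv2.cvtColor(I['p'],cv2.COLOR_RGB2HSV),lo,hi); n,l,st,ce=cv2.connectedComponentsWithStats(m); c.append(ce[1+np.argmax(st[1:,4])])
        print(f,nm,np.round(c[1]-c[0],2))
print(order.finish_job())
```

```text
s calc [-0.07 -0.02]Traceback (most recent call last):
  File "<stdin>", line 7, in <module>
    return _wrapfunc(a, 'argmax', axis=axis, out=out, **kwds)
    return bound(*args, **kwds)
ValueError: attempt to get argmax of an empty sequence
```

```bash
python3 -c "
from workcell import order; print(order.finish_job())"
```

```text
the job is handed in; nothing more can be done
None
```

The job is done and handed in at about 30.5 s on the clock. The sash is up on its catches, and the tray with both mugs stands home against the upstand.

**Sash:** I pushed it up with the shut fingers under the rolled edge until the buffers gave a small extra force. I then eased it down 3.3 mm onto the catches. It rests level with its bottom at about 171 mm, and it read the same (within 1 mm) in every later check, about 16 s after I let go.

**Tray:** I slid it straight through with the open fingers against its near wall, at 4 to 7 N, then seated it against the upstand at about 10 N. The last images put its centre at x = +30 mm of the hatch, within about 0.3° of square. Both mugs are upright on it, and the gripper is withdrawn and touching nothing.

**What did not go to plan:**
- While I eased the sash down, a gripper knuckle pressed the front of the ledge with up to about 15 N sideways. That is under the 20 N limit; I backed out straight away and the sash did not move.
- Of the bystanders, I compared only the calculator's position numerically, and it had not moved (0.1 pixel). My check of the jar lid's colour failed, so the other bystanders were judged by eye and appear unmoved.

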